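# Finish the stirrer's guide plate: press its bush home and break its sharp edge

## Robot

A 7-joint arm with a two-finger parallel gripper is mounted at the origin on a cart in front of the work surface, level with it; the furniture and walls round the work are solid. World frame = base frame: x ahead of the robot, y to its left, z up, the work surface at z = 0. Lengths are in m, angles in rad, forces in N, time in s.
With the tool pointing down it reaches from about 0.35 to 0.775 m from the base axis. Payload 3.1 kg.
Tool frame: the origin (TCP) lies midway between the tips of the shut fingers; the grasp point (between the pads) lies 19 mm behind it; y points along the fingers, z is the direction in which the jaws open and shut, and the axes are right-handed (so a half turn about y gives the same grasp; the last joint's range is limited). The gripper opens to 85 mm and grips with 20 to 120 N. Pads are 22 mm wide; open, the fingers measure 114 mm over their backs; the gripper's body (76 mm by 85 mm) begins 54 mm behind the grasp point. The pads swing forward as they close: fully open they stand 13 mm farther back than shut.
Start: joints at [-1.385, 0.311, 0.014, 1.512, -0.004, 1.319, -0.027], TCP at [0.124, 0.536, 0.231] pointing down, gripper open.
Joint ranges: [-2.7, 2.7], [-0.3, 1.91], [-1.27, 1.3], [0.12, 2.57], [-1.44, 4.58], [0.2, 2.03], [-3.05, 3.05]. Speed limits (rad/s): [2.79, 2.79, 3.14, 3.14, 3.14, 3.14, 3.14].

## Interface

Orientations are given as a 3x3 rotation matrix whose columns are the frame's x, y, z axes.
In Python, from bench import bot, optics gives the robot as it stands.
- The arm moves only by the tool carry_out, never from a script. Its argument "commands" is a list of rows, each an object with "travel": the shift along the tool's x, y, z in mm, a list of three; "rotation": the turn, a rotation vector about the tool's x, y, z in degrees, a list of three. In form: [{"travel": [dx, dy, dz], "rotation": [rx, ry, rz]}, ...]. A call has 1 to 8 rows; each row is the pose to reach, as a shift and turn from the pose commanded when the call began, along the tool's axes at that moment; what a row does not reach only later rows make up. A row lasts 1/12 s, in which the tool goes at most 41.7 mm and 7.16 degrees, less where a joint would pass 70% of its speed; a pose out of reach is approached as far as the arm can. A call with a gripper value outside its range is refused whole. "claw" is the opening, from -1 (shut) to 1 (fully open), set as the call begins (left out, the last holds). The fingers move at their own pace and stop on an object; the grip force is fixed at half the most. Time passes only in rows, so rows that repeat a pose let the fingers close. It gives the time, the measured TCP pose, the force and the opening at its end, in the units of the state.
- bot.get_state(): the state, without advancing time (a new reading comes with each control period).
- optics.grab_frame(name): name is "scene" or "side" or "wrist"; returns a dict with "frame" (480x640x3 uint8, blue, green, red), "fx", "fy", "cx", "cy" (pixels), "R" (3x3) and "t" (3): a world point X has camera coordinates R X + t. Camera axes: x right, y down, z forward; pixel columns grow to the right and rows downward; lengths in m; the calibration is good to about 2 mm. The wrist camera is an equidistant fisheye: a pixel r from the principal point sees the ray r / f radians off the axis. A picture is of the moment at which its call begins. There is no depth.
- bot.sign_off(): hands the job in, once; it reports no verdict.
Trained networks look in the newest picture that a camera, given by its name, has taken for a name from the list of things; names that differ only in an ending like _2 or _b are one class to them, and where a whole thing is asked for, a point or a joint stands for the part that bears it (a point fixed in the world has none). Each returns a list of dicts, best first, with "score" (0 to 1); they miss things now and then, are a little off and sometimes report something else, mostly with a low value. They report only what shows in the picture. A call takes as long as a camera call.
- optics.recognise(camera, thing): "bbox" ([left, top, right, bottom] in pixels, round what is visible of it).
- optics.outline_of(camera, thing): "region" (480x640 bool, what is visible of it) and "bbox" ([left, top, right, bottom] in pixels, round what is visible of it).
The state is a dict: "time_s": time; "joint_positions": joint angles; "joint_vel": joint speeds; "tau": joint torques, N m; "tool_pos": TCP position; "tool_rot": TCP orientation; "force": force on the tool from outside, world axes, zero at the start; "wrist_torque": the same for the moment, N m; "grip_width": finger opening in m.
Only numpy, scipy, OpenCV 4.12 (cv2) and the standard library are available. Lean on these libraries where they do the work, as an engineer would, in place of code of your own. Each camera call takes 0.05 s, during which the arm holds its last target.

## Task

Finish the aluminium guide plate that lies loose on the tilted filing table: first, so that no filings get under it, press the plate's bronze bush fully home with the empty gripper until its shoulder sits on the plate. Then take the block file by its rib and break the plate's raised upper edge, whose height you must feel for, with three long forward strokes towards the stop, the file level and bearing steadily but not hard (about 12 N) from its front third to its rear third, and lifted clear on every return, because only the stop holds the plate and a file dragged back would pull it off. Finally lay the file down flat on the worktop where it lay, and leave everything else where it is.

Things in the scene. Friction and masses are not known exactly. Their poses are not given: they have to be found in the camera images.
- filing_table: Fixed aluminium table, 150 x 116 mm (x, y); origin at the centre of its underside. x is level: the forward stroke direction (to the robot's left, up to 12 degrees off); z up. It carries the white bed, clamped between slotted uprights up to 8 mm higher or lower than the mean: not measured, feel for it. The bed falls 12 degrees towards +x to an 8 mm high stop; its raised end is at -x.
- edge_mean (a point): Point on the table's own axes where the middle of the plate's raised sharp edge lies when the bed is at its mean height (71 mm above the worktop) and the plate at its stop; the true edge is up to 8 mm higher or lower. The edge is level, 70 mm long along y, with free air on its -x side; on its +x side the plate falls away at 12 degrees, so a level file touches only this edge.
- plate (a joint): How far the plate has been pulled up the bed from its stop, m (0: at the stop, its start). Aluminium, 120 x 70 x 12 mm, 0.27 kg, between low rails; only its weight holds it at the stop. Rigid: once the file bears on it only the arm and the grip give way. The file grips it well (friction about 0.9), the bed hardly holds it.
- bush (a joint): How far the bush has been pressed into the plate, m: it starts between 0 and 0.004 and is home at 0.009, its shoulder on the plate. Tight fit: it moves under about 8 to 15 N (along its axis, 12 degrees off vertical towards +x, or straight down), bottoms hard and does not spring back.
- bush_mean (a point): Point on the table's own axes where the centre of the top of the pressed-home bush lies when the bed is at its mean height; the true one is up to 8 mm higher or lower, and before pressing higher still by 9 mm less the bush's reading. The bush: a bronze ring, 36 mm outside, 15 mm bore, shoulder 5 mm thick, in the middle of the plate.
- file_grip (a point): Block file, 0.22 kg: flat steel blade 160 x 26 x 6 mm under a grey non-slip grip rib 92 mm long, 16 mm wide, from 6 to 46 mm above the blade's underside. Both ends are alike. This point is in the middle of the rib, 30 mm above the underside; x along the file, y across the rib, z up. Pinch it across its 16 mm, fingertips above the blade, firmly or it tips.
- file_face (a point): Centre of the blade's flat underside, the face that files: 30 mm below file_grip, same axes. The face reaches 80 mm to either side along x.
- file: The block file itself; origin and axes as file_face.
- bottle_white: Bystander: white screw-cap bottle with blue cap, 56 mm across, 112 mm tall; origin under its centre.
- jar_0: Bystander: cream jar with lid, 49 mm across, 40 mm tall; origin under its centre.
- jar_2: Bystander: jar with grey lid, 49 mm across, 40 mm tall; origin under its centre.
- timer: Bystander: flat white digital timer, 56 x 66 x 16 mm; origin under its centre.
- beaker_small: Bystander: glass beaker, 61 mm across, 73 mm tall; origin under its centre.
- bottle_amber: Bystander: brown bottle with black cap, 62 mm across, 138 mm tall; origin under its centre.

How it is judged:
By the outcome, as a careful person would: the job done as asked, in the order asked, and still so for the second after the job is handed in, with the robot touching nothing.
It also fails if it takes over 72 s, if anything falls off the work surface, if the arm or the gripper's body presses on something with over 40 N, if the wrist force passes 120 N, or if a joint passes its speed limit or range.

## Working session

There is one attempt and no reset: what is moved stays moved. The work goes in short steps, Python scripts to look and compute and a tool call to move; the robot and the scene stay as the last step left them, time stands still between calls to the robot, and variables do not carry over. Pictures are saved under pics/ and viewed, and the job is handed in when it is done.

Besides the shell and the picture viewer there is one more tool, called after "Request:" in YAML: its name, and indented under it one key for each argument. carry_out: Moves the arm, as the interface text tells. Its arguments: {"type":"object","properties":{"commands":{"type":"array","items":{"type":"object","properties":{"travel":{"type":"array","items":{"type":"number"}},"rotation":{"type":"array","items":{"type":"number"}}}}},"claw":{"type":"number"}},"required":["commands"]}

```bash
ls; mkdir -p pics
python3 - <<'E'
from bench import bot, optics
import cv2,numpy as np
s=bot.get_state()
for k,v in s.items(): print(k,np.round(v,4).tolist())
for n in ["scene","side","wrist"]:
    f=optics.grab_frame(n); cv2.imwrite(f"pics/{n}0.png",f["frame"])
    print(n,{k:np.round(f[k],4).tolist() for k in f if k!="frame"})
E
```

```text
pics
time_s 0.0
joint_positions [-1.3847, 0.3117, 0.014, 1.5131, -0.0044, 1.3192, -0.0272]
joint_vel [0.0004, 0.0014, 0.0005, -0.0021, 0.0001, -0.0013, 0.0011]
tau [-0.0002, -37.9915, 0.1461, -23.0588, 0.0123, 0.0135, 0.0]
tool_pos [0.124, 0.5351, 0.2302]
tool_rot [[0.9742, -0.0004, 0.2258], [-0.2258, -0.0023, 0.9742], [0.0001, -1.0, -0.0023]]
force [0.7415, -0.4326, -0.1078]
wrist_torque [-0.0352, 0.0081, 0.0289]
grip_width 0.0856
scene {'fx': 448.2771, 'fy': 448.2771, 'cx': 321.8184, 'cy': 236.3468, 'R': [[-0.2942, -0.9555, 0.019], [-0.5822, 0.1635, -0.7964], [0.7579, -0.2454, -0.6045]], 't': [0.0984, 0.377, 0.9438]}
side {'fx': 503.4794, 'fy': 503.4794, 'cx': 317.6054, 'cy': 233.4601, 'R': [[-0.9992, -0.0384, 0.0071], [-0.0323, 0.7096, -0.7039], [0.0221, -0.7036, -0.7103]], 't': [0.491, 0.1197, 1.6154]}
wrist {'fx': 371.6483, 'fy': 371.6483, 'cx': 316.5503, 'cy': 237.6682, 'R': [[0.2251, 0.9743, -0.0014], [0.9288, -0.2142, 0.3023], [0.2943, -0.0693, -0.9532]], 't': [-0.5493, -0.0405, 0.3794]}
```

View pics/scene0.png

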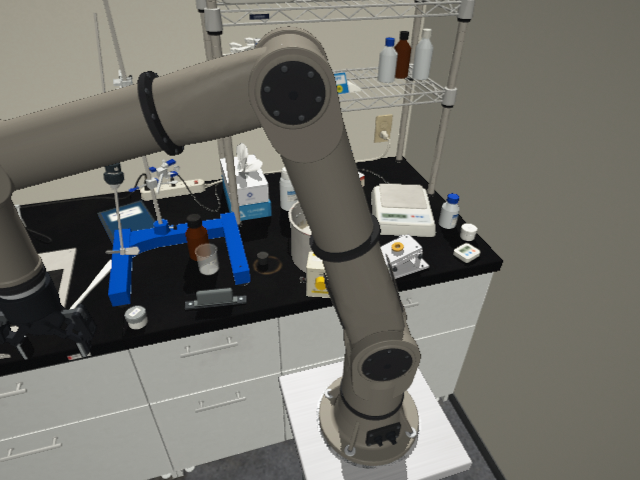

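View pics/side0.png

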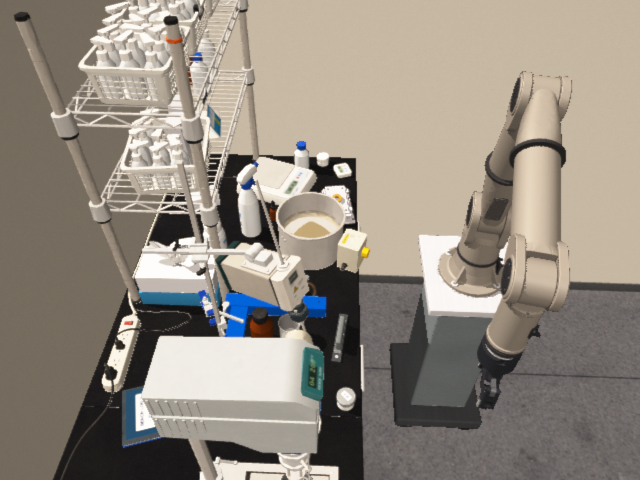

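View pics/wrist0.png

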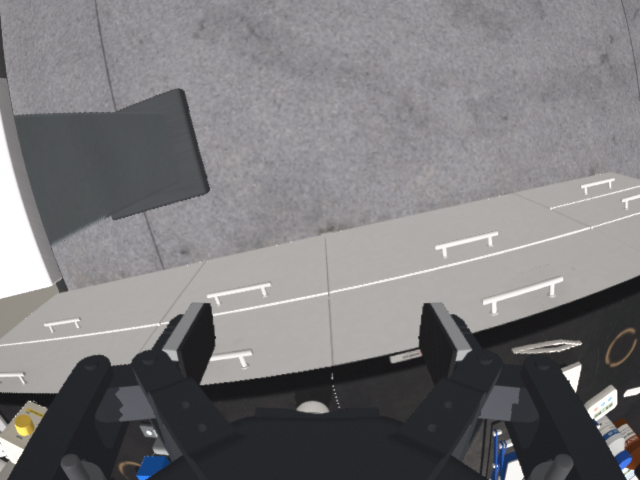

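Run:
```python
from bench import bot, optics
import cv2,numpy as np
for c in ["scene","side"]:
  for th in ["filing_table","plate","bush","file","jar_0","timer","bottle_white","beaker_small","bottle_amber"]:
    r=optics.outline_of(c,th)
    print(c,th,[(round(d["score"],2),np.round(d["bbox"]).tolist(),int(d["region"].sum()),np.round(np.argwhere(d["region"]).mean(0)[::-1],1).tolist()) for d in r[:2]])
for c,(x,y) in {"scene":(405,250),"side":(340,200)}.items():
    im=cv2.imread(f"pics/{c}0.png"); k=im[y-40:y+40,x-50:x+50]; cv2.imwrite(f"pics/{c}0t.png",cv2.resize(k,None,fx=8,fy=7.5,interpolation=2))
im=cv2.imread("pics/scene0.png")[260:340,160:260]; im2=cv2.imread("pics/side0.png")[300:380,300:400]
cv2.imwrite("pics/file0.png",cv2.resize(np.hstack([im,im2]),None,fx=4,fy=4,interpolation=2))
```

```text
scene filing_table [(0.61, [383.0, 236.0, 428.0, 280.0], 1349, [403.9, 256.0])]
scene plate [(0.82, [383.0, 232.0, 420.0, 266.0], 649, [400.6, 248.2])]
scene bush [(0.53, [395.0, 242.0, 402.0, 252.0], 65, [396.3, 246.6])]
scene file [(0.79, [188.0, 288.0, 246.0, 306.0], 771, [214.5, 298.7])]
scene jar_0 [(0.95, [128.0, 304.0, 146.0, 331.0], 429, [135.5, 316.6]), (0.62, [462.0, 226.0, 476.0, 243.0], 217, [467.5, 232.0])]
scene timer [(0.89, [453.0, 244.0, 480.0, 264.0], 343, [466.2, 252.5]), (0.44, [382.0, 231.0, 424.0, 276.0], 1245, [404.3, 255.7])]
scene bottle_white [(0.57, [440.0, 195.0, 460.0, 230.0], 501, [449.3, 211.7])]
scene beaker_small [(0.81, [194.0, 246.0, 219.0, 277.0], 591, [206.7, 258.5])]
scene bottle_amber [(0.9, [184.0, 213.0, 208.0, 261.0], 684, [194.7, 233.5]), (0.28, [382.0, 236.0, 431.0, 280.0], 1298, [404.1, 255.7])]
side filing_table [(0.66, [320.0, 181.0, 356.0, 219.0], 513, [340.9, 198.1])]
side plate [(0.53, [325.0, 188.0, 350.0, 213.0], 332, [337.8, 195.2]), (0.28, [320.0, 154.0, 330.0, 170.0], 158, [322.4, 158.7])]
side bush [(0.28, [336.0, 386.0, 358.0, 411.0], 347, [345.5, 398.2])]
side file [(0.84, [329.0, 314.0, 345.0, 361.0], 396, [339.3, 337.2])]
side jar_0 [(0.74, [335.0, 385.0, 357.0, 411.0], 350, [345.2, 398.6]), (0.52, [316.0, 151.0, 331.0, 168.0], 178, [322.4, 159.0])]
side timer [(0.48, [332.0, 160.0, 352.0, 179.0], 208, [341.9, 170.1])]
side bottle_white [(0.69, [293.0, 137.0, 309.0, 167.0], 324, [301.3, 155.1]), (0.57, [330.0, 314.0, 346.0, 359.0], 346, [339.2, 338.1])]
side beaker_small [(0.54, [278.0, 314.0, 300.0, 339.0], 309, [286.6, 325.0])]
side bottle_amber [(0.85, [248.0, 305.0, 270.0, 338.0], 589, [261.1, 323.8])]
```

View pics/scene0t.png

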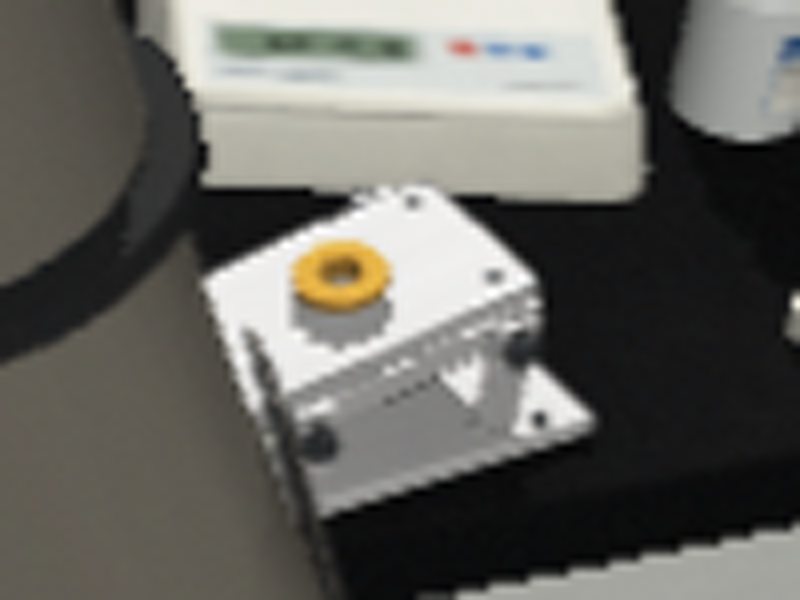

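View pics/side0t.png

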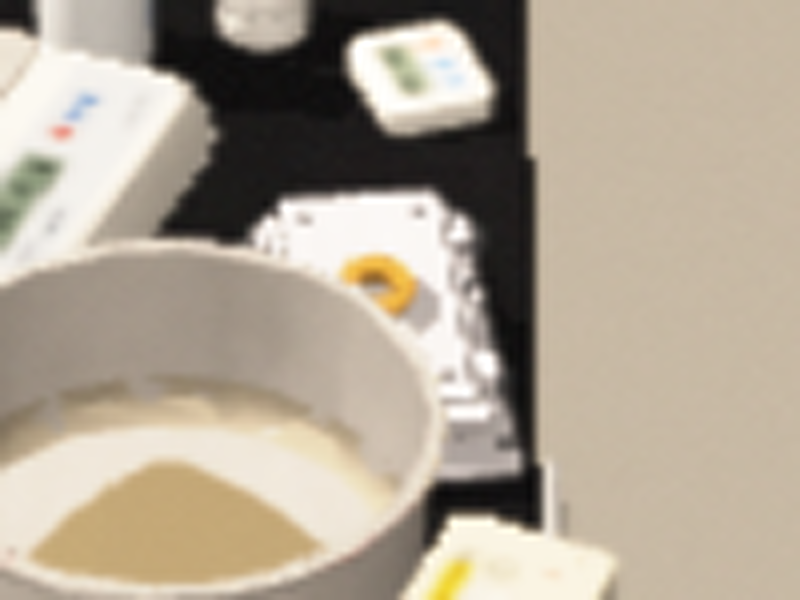

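View pics/file0.png

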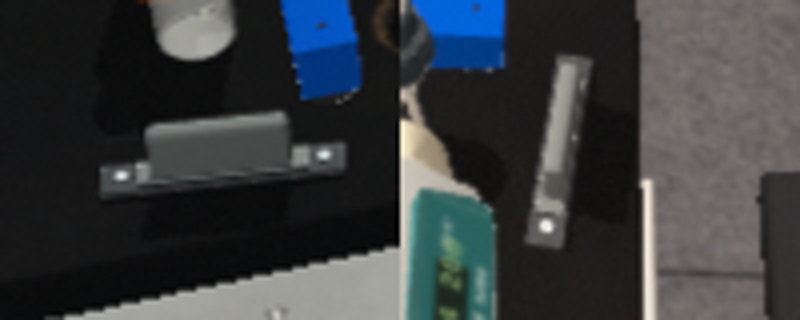

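```bash
cat > h.py <<'E'
from bench import bot, optics
import cv2,numpy as np
CAM={}
def cam(n,save=None):
    f=optics.grab_frame(n)
    if save: cv2.imwrite(save,f["frame"])
    return f
def ray(f,px,fish=False):
    u=np.array([(px[0]-f["cx"])/f["fx"],(px[1]-f["cy"])/f["fy"]])
    if fish:
        r=np.hypot(*u); d=np.array([*(u/max(r,1e-9)*np.sin(r)),np.cos(r)])
    else: d=np.array([*u,1.0])
    R=np.array(f["R"]);t=np.array(f["t"])
    d=R.T@d; return -R.T@t, d/np.linalg.norm(d)
def onz(f,px,z,fish=False):
    c,d=ray(f,px,fish); return c+d*(z-c[2])/d[2]
def tri(rs):
    A=np.zeros((3,3));b=np.zeros(3)
    for c,d in rs:
        P=np.eye(3)-np.outer(d,d);A+=P;b+=P@c
    X=np.linalg.solve(A,b); return X,[np.linalg.norm((np.eye(3)-np.outer(d,d))@(X-c)) for c,d in rs]
def proj(f,X,fish=False):
    p=np.array(f["R"])@X+np.array(f["t"])
    if fish:
        r=np.hypot(p[0],p[1]);th=np.arctan2(r,p[2]);q=p[:2]/max(r,1e-9)*th
    else:q=p[:2]/p[2]
    return np.array([q[0]*f["fx"]+f["cx"],q[1]*f["fy"]+f["cy"]])
E
python3 - <<'E'
from h import *
a=cam("scene");b=cam("side")
print("cams",ray(a,(320,240))[0],ray(b,(320,240))[0])
print("bush",tri([ray(a,(397.6,246)),ray(b,(337.3,198))]))
# file corner pts: scene crop 4x offset (160,260); side crop offset (300,300)
sc=lambda x,y:(160+x/4,260+y/4); sd=lambda x,y:(300+(x-400)/4,300+y/4)
print("file rivet L",tri([ray(a,sc(121,175)),ray(b,sd(546,226))]))
print("rivets z=.006",onz(a,sc(121,175),.006),onz(a,sc(323,155),.006),onz(b,sd(546,226),.006))
for p in [(100,197),(347,172),(347,143),(100,165)]: print(onz(a,sc(*p),.005))
for p in [(527,243),(563,248),(592,60),(557,55)]: print("side",onz(b,sd(*p),.005))
# edge
p1=(355+430/8,210+187/7.5);p2=(355+540/8,210+280/7.5)
print("edge",onz(a,p1,.071),onz(a,p2,.071))
for p in [(595,415),(330,515)]: print("base",onz(a,(355+p[0]/8,210+p[1]/7.5),.006))
E
```

```text
cams [-0.46682054  0.26401288  0.8688813 ] [0.45886468 1.07058723 1.22813936]
bush (array([ 0.43317668, -0.25745403,  0.06784923]), [np.float64(0.0009766698535436293), np.float64(0.0009766698535435677)])
file rivet L (array([0.42661156, 0.33451094, 0.00713904]), [np.float64(0.00011242614952322842), np.float64(0.00011242614952322086)])
rivets z=.006 [0.42789872 0.33452327 0.006     ] [0.40962245 0.20418623 0.006     ] [0.42652815 0.33393913 0.006     ]
[0.41251671 0.34906157 0.005     ]
[0.39056646 0.19134542 0.005     ]
[0.41745794 0.18683067 0.005     ]
[0.44211343 0.34725427 0.005     ]
side [0.43933008 0.34707424 0.005     ]
side [0.41469774 0.34986992 0.005     ]
side [0.39428018 0.19313081 0.005     ]
side [0.42010561 0.18977013 0.005     ]
edge [ 0.47030468 -0.31107529  0.071     ] [ 0.40551602 -0.32308664  0.071     ]
base [ 0.39374226 -0.35074679  0.006     ]
base [ 0.36746718 -0.23168032  0.006     ]
```

```bash
cat >> h.py <<'E'
def Rt(az):  # tool down, z_tool at azimuth az deg
    a=np.radians(az); z=np.array([np.cos(a),np.sin(a),0]); y=np.array([0,0,-1.]); return np.column_stack([np.cross(y,z),y,z])
from scipy.spatial.transform import Rotation as Ro
def rel(pos,R,p0=None,R0=None):
    s=bot.get_state()
    p0=np.array(s["tool_pos"]) if p0 is None else np.array(p0); R0=np.array(s["tool_rot"]) if R0 is None else R0
    return np.round(R0.T@(np.array(pos)-p0)*1000,1).tolist(), np.round(Ro.from_matrix(R0.T@R).as_rotvec(degrees=True),1).tolist()
E
python3 - <<'E'
from h import *
a=cam("scene");b=cam("side")
for n,p in dict(yel=(352,245),potL=(281,225),potR=(343,230),potnear=(312,267)).items(): print(n,onz(b,p,.12))
for p in [(0.124,0.4,0.36),(0.33,0.25,.36),(.38,-.05,.36),(.42,-.2,.27)]: print(rel(p,Rt(11)))
E
```

```text
yel [0.38719141 0.01732997 0.12      ]
potL [ 0.6098658  -0.05939668  0.12      ]
potR [ 0.41465717 -0.04595387  0.12      ]
potnear [0.50426695 0.1107358  0.12      ]
([30.5, -128.7, -132.3], [-0.0, 66.0, -0.0])
([265.0, -128.7, -232.0], [-0.0, 66.0, -0.0])
([381.5, -128.7, -512.9], [-0.0, 66.0, -0.0])
([454.3, -38.7, -650.0], [-0.0, 66.0, -0.0])
```

Request:
carry_out:
  commands:
    - {"travel":[0,-40,0],"rotation":[0,7,0]}
    - {"travel":[10,-80,-20],"rotation":[0,14,0]}
    - {"travel":[35,-110,-40],"rotation":[0,21,0]}
    - {"travel":[65,-128,-60],"rotation":[0,28,0]}
    - {"travel":[100,-128,-80],"rotation":[0,35,0]}
    - {"travel":[135,-128,-100],"rotation":[0,42,0]}
    - {"travel":[170,-128,-120],"rotation":[0,49,0]}
    - {"travel":[205,-128,-140],"rotation":[0,56,0]}
  claw: -1

```text
time_s: 1.92
tool_pos: [0.2936, 0.3514, 0.3599]
tool_rot: [[0.352, 0.001, 0.936], [-0.936, 0.001, 0.352], [-0.001, -1.0, 0.001]]
force: [0.4, 1.0, 0.4]
grip_width: 0.0001
```

Run:
```python
from h import *
print(bot.get_state()["tool_pos"],bot.get_state()["tool_rot"])
for p in [(0.33,0.25,.36),(.38,-.05,.36),(.42,-.2,.27)]: print(rel(p,Rt(11)))
```

```text
[0.29361711 0.35142867 0.35986813] [[ 3.51933433e-01  7.90240773e-04  9.36024697e-01]
 [-9.36024556e-01  1.30416400e-03  3.51932279e-01]
 [-9.42618480e-04 -9.99998837e-01  1.19866368e-03]]
([107.7, -0.2, -1.6], [-0.1, 9.6, -0.1])
([406.1, -0.6, -60.4], [-0.1, 9.6, -0.1])
([560.7, 89.2, -75.9], [-0.1, 9.6, -0.1])
```

Request:
carry_out:
  commands:
    - {"travel":[40,0,0],"rotation":[0,5,0]}
    - {"travel":[80,0,0],"rotation":[0,10,0]}
    - {"travel":[120,0,-3],"rotation":[0,10,0]}
    - {"travel":[160,0,-10],"rotation":[0,10,0]}
    - {"travel":[200,0,-18],"rotation":[0,10,0]}
    - {"travel":[240,0,-26],"rotation":[0,10,0]}
    - {"travel":[280,0,-34],"rotation":[0,10,0]}
    - {"travel":[320,0,-42],"rotation":[0,10,0]}

```text
time_s: 2.58
tool_pos: [0.3674, 0.0371, 0.3595]
tool_rot: [[0.19, 0.001, 0.982], [-0.982, 0.001, 0.19], [-0.001, -1.0, 0.001]]
force: [1.1, -0.1, -0.6]
grip_width: -0.0002
```

Run:
```python
from h import *
print(bot.get_state()["tool_pos"])
for p in [(.38,-.05,.36),(.42,-.2,.27)]: print(rel(p,Rt(11)))
```

```text
[0.3673689  0.03712223 0.35948245]
([87.9, -0.6, -4.2], [-0.1, -0.0, -0.1])
([242.9, 89.2, 6.5], [-0.1, -0.0, -0.1])
```

Request:
carry_out:
  commands:
    - {"travel":[41,0,-2],"rotation":[0,0,0]}
    - {"travel":[82,0,-3],"rotation":[0,0,0]}
    - {"travel":[123,5,-2],"rotation":[0,0,0]}
    - {"travel":[164,15,0],"rotation":[0,0,0]}
    - {"travel":[204,25,0],"rotation":[0,0,0]}
    - {"travel":[244,35,3],"rotation":[0,0,0]}
    - {"travel":[284,45,5],"rotation":[0,0,0]}
    - {"travel":[324,55,7],"rotation":[0,0,0]}

```text
time_s: 3.25
tool_pos: [0.437, -0.2787, 0.3037]
tool_rot: [[0.192, 0.0, 0.981], [-0.981, -0.0, 0.192], [0.0, -1.0, 0.0]]
force: [0.4, 2.4, 1.8]
grip_width: -0.0001
```

Request:
carry_out:
  commands:
    - {"travel":[20,5,0]}
    - {"travel":[20,5,0]}
    - {"travel":[20,5,0]}

```text
invalid input at $.commands[0]: expected keys travel, rotation
```

Run:
```python
from h import *
print(bot.get_state()["tool_pos"], bot.get_state()["force"])
f=cam("wrist","pics/w1.png")
for t in ["bush","plate"]:
  r=optics.outline_of("wrist",t); print([(d["score"],d["bbox"],np.argwhere(d["region"]).mean(0)[::-1]) for d in r[:1]])
```

```text
[ 0.43702931 -0.27873247  0.30365706] [0.41932464 2.36641079 1.75906301]
[(0.96, [306.9, 163.8, 336.3, 197.5], array([319.62598425, 180.75065617]))]
[(0.66, [283.1, 123.8, 353.9, 238.6], array([318.49898635, 181.87714556]))]
```

View pics/w1.png

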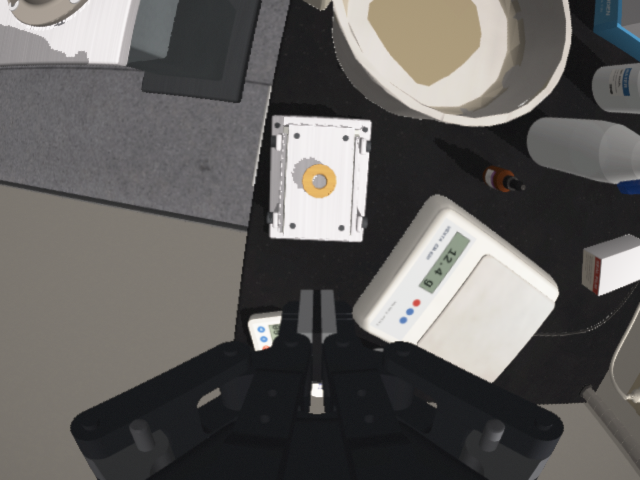

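Run:
```python
import cv2
im=cv2.imread("pics/w1.png")[105:255,255:395]
cv2.imwrite("pics/w1c.png",cv2.resize(im,None,fx=4,fy=4,interpolation=2))
```

```text
(no output)
```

View pics/w1c.png

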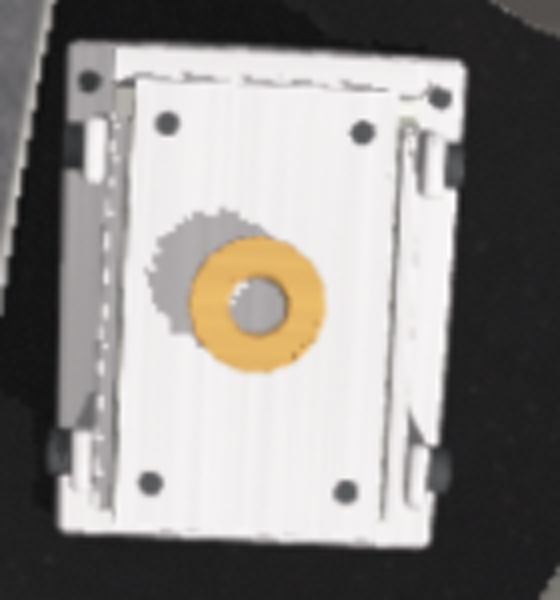

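```bash
cat >> h.py <<'E'
W=lambda x,y:(255+x/4,105+y/4)
E
python3 - <<'E'
from h import *
a=cam("scene");b=cam("side");w=cam("wrist")
rw=ray(w,W(258,304),True)
print(tri([ray(a,(397.6,246)),ray(b,(337.3,198)),rw]))
for z in (.06,.068,.076): print(onz(w,W(258,304),z,True))
B=[onz(w,W(*p),z,True) for p,z in [((68,42),.006),((465,62),.006),((430,548),.006),((58,530),.006)]]
print("base",B)
def az(p,q): d=q-p; return np.degrees(np.arctan2(d[1],d[0]))
print("az sides",az(B[3],B[0]),az(B[2],B[1]),"dots ctr")
print([np.linalg.norm(B[i][:2]-B[(i+1)%4][:2]) for i in range(4)], np.mean(B,0))
# dots: height: plate top centre zc, slope
for zc in (.0585,):
  t=np.tan(np.radians(12))
  D=[onz(w,W(*p),z,True) for p,z in [((168,123),zc-.05*t),((362,132),zc-.05*t),((150,483),zc+.05*t),((346,491),zc+.05*t)]]
  print(D,az(D[2],D[0]),az(D[3],D[1]),az(D[1],D[0]),az(D[3],D[2]),np.mean(D,0))
print(bot.get_state()["tool_pos"])
E
```

```text
(array([ 0.43463625, -0.25857318,  0.06673328]), [np.float64(0.0006828029083600151), np.float64(0.0019384791159120032), np.float64(0.0015031182025287497)])
[ 0.4363725  -0.25981813  0.06      ]
[ 0.43607668 -0.25861855  0.068     ]
[ 0.43578085 -0.25741897  0.076     ]
base [array([ 0.36872942, -0.20096614,  0.006     ]), array([ 0.48412633, -0.18442602,  0.006     ]), array([ 0.50608064, -0.33302483,  0.006     ]), array([ 0.39055203, -0.34929268,  0.006     ])]
az sides 98.36962162804357 98.40420651141407 dots ctr
[np.float64(0.11657624170370531), np.float64(0.15021184237707658), np.float64(0.11666833975383518), np.float64(0.14992327459604568)] [ 0.4373721  -0.26692741  0.006     ]
[array([ 0.40398565, -0.21789939,  0.04787217]), array([ 0.45504505, -0.21039265,  0.04787217]), array([ 0.41713684, -0.31065369,  0.06912783]), array([ 0.46845909, -0.30298685,  0.06912783])] 98.0699055782828 98.24304389977299 -171.6362985739558 -171.50362889428433 [ 0.43615666 -0.26048314  0.0585    ]
[ 0.43654916 -0.27618571  0.30459637]
```

```bash
cat >> h.py <<'E'
AZ=np.radians(98.35); XT=np.array([np.cos(AZ),np.sin(AZ),0]); AX=XT*np.sin(np.radians(12))+np.array([0,0,np.cos(np.radians(12))])
R8=Rt(8.35); RB=R8@Ro.from_rotvec([0,0,-12],degrees=True).as_matrix()
BT=np.array([0.4361,-0.2586,0.068])
E
python3 - <<'E'
from h import *
print(RB[:,1],-AX, bot.get_state()["force"])
print(rel(BT+AX*.1,RB),rel(BT+.03*AX,RB))
f=cam("scene")
a=f
print("bottle base",onz(f,(450,228),0.0),"jar",onz(f,(468,240),0),"timer",onz(f,(466,252),.016),"scale corner",onz(f,(435,235),0.0))
E
```

```text
[ 0.03019287 -0.20570771 -0.9781476 ] [ 0.03019287 -0.20570771 -0.9781476 ] [ 0.54334568 -0.21754146  0.16594191]
([-38.0, 138.8, 3.8], [-0.4, 2.7, -12.1]) ([-23.4, 207.3, 3.0], [-0.4, 2.7, -12.1])
bottle base [ 0.5513897  -0.51186353  0.        ] jar [ 0.47741082 -0.53432937  0.        ] timer [ 0.40889952 -0.48107437  0.016     ] scale corner [ 5.30201962e-01 -4.44655782e-01 -1.11022302e-16]
```

Request:
carry_out:
  commands:
    - {"travel":[-10,35,1],"rotation":[-0.1,1,-4]}
    - {"travel":[-20,70,2],"rotation":[-0.2,2,-8]}
    - {"travel":[-38,110,4],"rotation":[-0.4,2.7,-12.1]}
    - {"travel":[-38,139,4],"rotation":[-0.4,2.7,-12.1]}
    - {"travel":[-30,175,3],"rotation":[-0.4,2.7,-12.1]}
    - {"travel":[-25,200,3],"rotation":[-0.4,2.7,-12.1]}
    - {"travel":[-23.4,207.5,3],"rotation":[-0.4,2.7,-12.1]}
    - {"travel":[-23.4,207.5,3],"rotation":[-0.4,2.7,-12.1]}

```text
time_s: 4.27
tool_pos: [0.4342, -0.2514, 0.096]
tool_rot: [[0.144, 0.027, 0.989], [-0.968, -0.205, 0.146], [0.207, -0.978, -0.003]]
force: [0.0, -0.4, -0.1]
grip_width: -0.0001
```

Run:
```python
from h import *
s=bot.get_state(); print(s["tool_pos"],s["force"],np.degrees(s["joint_positions"]))
cam("wrist","pics/w2.png")
print(rel(BT,RB))
```

```text
[ 0.43423084 -0.25137854  0.09595277] [ 0.01026431 -0.40165163 -0.11049694] [-27.50166587  24.70989669  61.24685033 113.29458756 -16.34830763
  47.76161416  48.74645441]
([-0.3, 30.2, -0.1], [0.0, 0.0, 0.1])
```

View pics/w2.png

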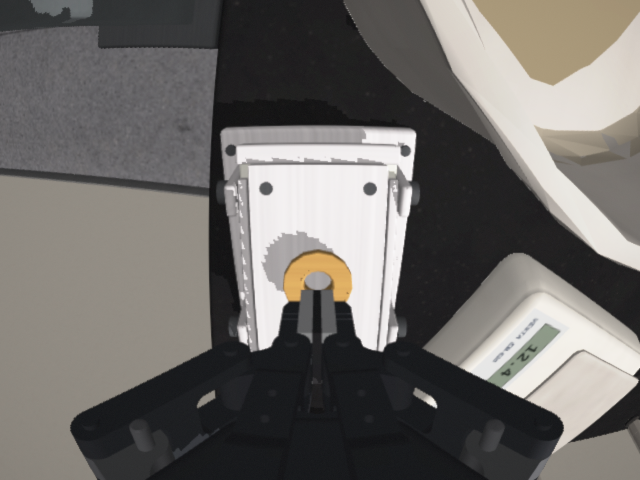

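Request:
carry_out:
  commands:
    - {"travel":[0,16,0],"rotation":[0,0,0]}
    - {"travel":[0,18,0],"rotation":[0,0,0]}
    - {"travel":[0,20,0],"rotation":[0,0,0]}
    - {"travel":[0,22,0],"rotation":[0,0,0]}

```text
time_s: 4.65
tool_pos: [0.4363, -0.2588, 0.0768]
tool_rot: [[0.14, 0.031, 0.99], [-0.967, -0.208, 0.144], [0.21, -0.978, 0.001]]
force: [0.7, -0.8, -0.6]
grip_width: -0.0
```

Request:
carry_out:
  commands:
    - {"travel":[0,2,0],"rotation":[0,0,0]}
    - {"travel":[0,3,0],"rotation":[0,0,0]}

```text
time_s: 4.82
tool_pos: [0.4357, -0.2592, 0.0729]
tool_rot: [[0.14, 0.029, 0.99], [-0.968, -0.208, 0.143], [0.21, -0.978, -0.001]]
force: [-0.5, 0.8, -0.4]
grip_width: 0.0004
```

Request:
carry_out:
  commands:
    - {"travel":[0,2,0],"rotation":[0,0,0]}
    - {"travel":[0,3,0],"rotation":[0,0,0]}

```text
time_s: 4.98
tool_pos: [0.4353, -0.2598, 0.0694]
tool_rot: [[0.14, 0.028, 0.99], [-0.968, -0.208, 0.143], [0.21, -0.978, -0.002]]
force: [0.2, -0.1, 0.4]
grip_width: 0.0
```

Request:
carry_out:
  commands:
    - {"travel":[-1.5,2,0],"rotation":[0,0,0]}
    - {"travel":[-1.5,3,0],"rotation":[0,0,0]}

```text
time_s: 5.15
tool_pos: [0.4354, -0.2595, 0.0669]
tool_rot: [[0.14, 0.029, 0.99], [-0.968, -0.208, 0.143], [0.21, -0.978, -0.002]]
force: [-2.6, 3.1, 11.9]
grip_width: -0.0003
```

Request:
carry_out:
  commands:
    - {"travel":[0,2,0],"rotation":[0,0,0]}
    - {"travel":[0,3,0],"rotation":[0,0,0]}

```text
time_s: 5.32
tool_pos: [0.4355, -0.2602, 0.0643]
tool_rot: [[0.14, 0.029, 0.99], [-0.968, -0.208, 0.143], [0.21, -0.978, -0.001]]
force: [-2.1, 3.7, 11.7]
grip_width: -0.0
```

Request:
carry_out:
  commands:
    - {"travel":[0,1.5,0],"rotation":[0,0,0]}
    - {"travel":[0,2,0],"rotation":[0,0,0]}

```text
time_s: 5.48
tool_pos: [0.4355, -0.2606, 0.0624]
tool_rot: [[0.14, 0.029, 0.99], [-0.968, -0.208, 0.143], [0.21, -0.978, -0.001]]
force: [-3.8, 4.5, 16.1]
grip_width: -0.0001
```

Request:
carry_out:
  commands:
    - {"travel":[0,1,0],"rotation":[0,0,0]}
    - {"travel":[0,1,0],"rotation":[0,0,0]}

```text
time_s: 5.65
tool_pos: [0.4357, -0.2617, 0.0625]
tool_rot: [[0.139, 0.029, 0.99], [-0.968, -0.209, 0.142], [0.211, -0.978, -0.001]]
force: [-5.9, 4.2, 19.0]
grip_width: 0.0001
```

Request:
carry_out:
  commands:
    - {"travel":[0,1,0],"rotation":[0,0,0]}
    - {"travel":[0,1,0],"rotation":[0,0,0]}

```text
time_s: 5.82
tool_pos: [0.436, -0.2628, 0.0626]
tool_rot: [[0.139, 0.03, 0.99], [-0.967, -0.209, 0.142], [0.212, -0.977, 0.0]]
force: [-7.5, 5.4, 27.6]
grip_width: -0.0
```

Request:
carry_out:
  commands:
    - {"travel":[0,-6,0],"rotation":[0,0,0]}
    - {"travel":[0,-30,0],"rotation":[0,0,0]}
    - {"travel":[0,-70,0],"rotation":[0,0,4]}
    - {"travel":[0,-110,0],"rotation":[0,0,8]}
    - {"travel":[0,-150,0],"rotation":[0,0,12]}
    - {"travel":[0,-185,0],"rotation":[0,0,12]}
    - {"travel":[0,-185,0],"rotation":[0,0,12]}

```text
time_s: 6.4
tool_pos: [0.4333, -0.2252, 0.2469]
tool_rot: [[0.141, 0.01, 0.99], [-0.99, -0.006, 0.141], [0.008, -1.0, 0.009]]
force: [0.6, -0.7, -0.0]
grip_width: -0.0002
```

Run:
```python
from h import *
s=bot.get_state(); print(s["tool_pos"],s["force"],np.degrees(s["joint_positions"]))
f=cam("wrist","pics/w3.png")
k=f["frame"][140:380,200:440]; cv2.imwrite("pics/w3c.png",cv2.resize(k,None,fx=2.5,fy=2.5,interpolation=2))
g=cam("scene")["frame"][200:300,350:450]; cv2.imwrite("pics/s3c.png",cv2.resize(g,None,fx=6,fy=6,interpolation=2))
```

```text
[ 0.43331757 -0.22518987  0.24688566] [ 0.63496984 -0.7086574  -0.04290336] [-25.74661611  15.36532334  63.4704908   96.48327692 -14.20537143
  76.2254014   48.29279314]
```

View pics/w3c.png

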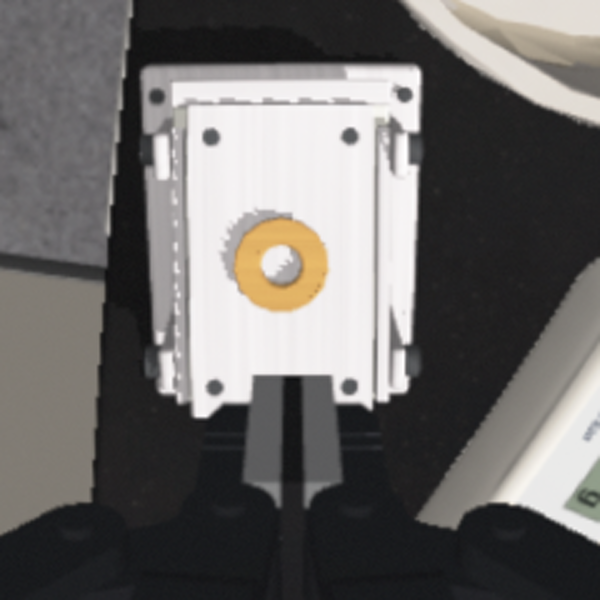

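View pics/s3c.png

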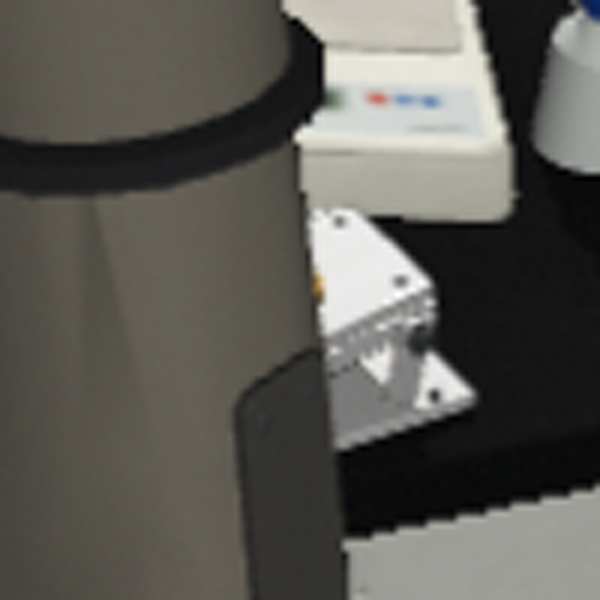

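Run:
```python
from h import *
for p in [(.40,-.18,.35),(.37,0,.36),(.41,.22,.28)]: print(rel(p,Rt(-7.9)))
```

```text
([-46.0, -108.8, -24.4], [-0.1, 16.1, 0.1])
([-228.4, -119.3, -28.2], [-0.1, 16.1, 0.1])
([-440.6, -39.8, 42.9], [-0.1, 16.1, 0.1])
```

Request:
carry_out:
  commands:
    - {"travel":[-8,-40,-8],"rotation":[0,0,0]}
    - {"travel":[-20,-75,-15],"rotation":[0,0,0]}
    - {"travel":[-46,-105,-24],"rotation":[0,4,0]}
    - {"travel":[-85,-115,-26],"rotation":[0,8,0]}
    - {"travel":[-125,-118,-28],"rotation":[0,12,0]}
    - {"travel":[-165,-118,-28],"rotation":[0,16,0]}
    - {"travel":[-205,-118,-28],"rotation":[0,16,0]}
    - {"travel":[-245,-118,-22],"rotation":[0,16,0]}

```text
time_s: 7.17
tool_pos: [0.374, -0.013, 0.3563]
tool_rot: [[-0.136, -0.003, 0.991], [-0.991, -0.001, -0.136], [0.002, -1.0, -0.003]]
force: [2.4, 0.8, 0.3]
grip_width: 0.0002
```

Run:
```python
from h import *
s=bot.get_state(); print(s["tool_pos"],np.degrees(s["joint_positions"]))
for p in [(.42,.22,.26)]: print(rel(p,Rt(-7.9)))
```

```text
[ 0.37395629 -0.01302794  0.35633047] [-52.09786068  -9.8967812   43.77419931  96.41294763   6.87626196
  90.96753257 -16.4882395 ]
([-237.3, 95.9, 14.2], [0.2, 0.1, 0.1])
```

Request:
carry_out:
  commands:
    - {"travel":[-40,0,2],"rotation":[0,0,0]}
    - {"travel":[-80,0,5],"rotation":[0,0,0]}
    - {"travel":[-120,10,8],"rotation":[0,0,0]}
    - {"travel":[-158,25,10],"rotation":[0,0,0]}
    - {"travel":[-190,50,12],"rotation":[0,0,0]}
    - {"travel":[-220,75,14],"rotation":[0,0,0]}
    - {"travel":[-237,95,14],"rotation":[0,0,0]}
    - {"travel":[-237,95,14],"rotation":[0,0,0]}
  claw: 1

```text
time_s: 7.83
tool_pos: [0.4166, 0.2219, 0.2546]
tool_rot: [[-0.127, -0.013, 0.992], [-0.992, -0.009, -0.127], [0.011, -1.0, -0.012]]
force: [-1.4, -0.4, -1.2]
grip_width: 0.0853
```

Run:
```python
from h import *
s=bot.get_state(); print(s["tool_pos"],np.degrees(s["joint_positions"]))
f=cam("wrist","pics/w4.png")
r=optics.outline_of("wrist","file"); print([(d["score"],d["bbox"],np.argwhere(d["region"]).mean(0)[::-1]) for d in r[:1]])
```

```text
[0.41658434 0.22187891 0.25462165] [-60.12223619   9.22974133  34.683634    95.93563672  -5.21617768
  77.41863581 -31.86360236]
[(0.55, [304.2, 79.0, 330.3, 223.7], array([315.87014398, 148.20103233]))]
```

View pics/w4.png

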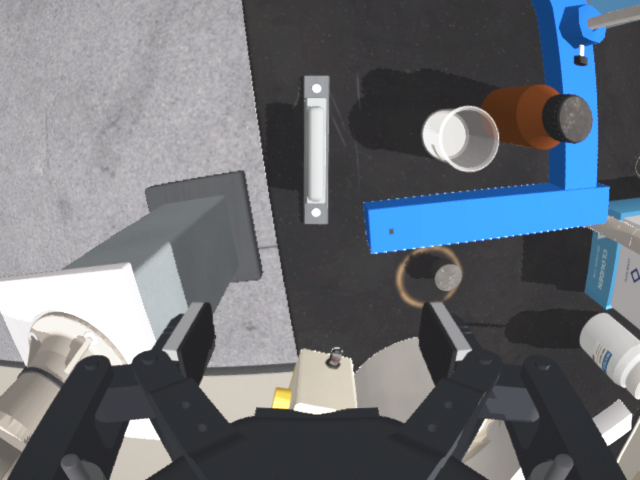

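Run:
```python
from h import *
f=cam("wrist")
k=f["frame"][65:235,285:350]; cv2.imwrite("pics/w4c.png",cv2.resize(k,None,fx=3.5,fy=3.5,interpolation=2))
p,q=onz(f,(317,88.5),.006,True),onz(f,(316,212),.006,True)
d=p-q; print(p,q,np.linalg.norm(d),np.degrees(np.arctan2(d[1],d[0])),(p+q)/2)
C=[onz(f,x,.005,True) for x in [(304.5,76),(328.5,76),(328,223.5),(304.5,223.5)]]
print(C,np.mean(C,0))
```

```text
[0.43520482 0.32984635 0.006     ] [0.41635732 0.19760948 0.006     ] 0.1335732690398828 81.88836271298953 [0.42578107 0.26372792 0.006     ]
[array([0.42410494, 0.34510694, 0.005     ]), array([0.44889225, 0.3417609 , 0.005     ]), array([0.42775732, 0.18258511, 0.005     ]), array([0.40191316, 0.18602231, 0.005     ])] [0.42566692 0.26386882 0.005     ]
```

View pics/w4c.png

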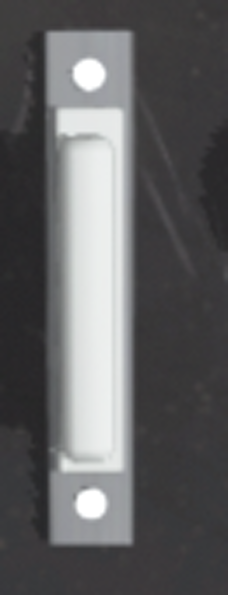

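Run:
```python
from h import *
s=bot.get_state(); print(s["tool_pos"],np.array(s["tool_rot"]).round(4).tolist())
f=cam("wrist"); print(ray(f,(f["cx"],f["cy"]),True))
for p in [(.422,.245,.16)]: print(rel(p,Rt(-8.1)))
```

```text
[0.42122909 0.21688414 0.26107645] [[-0.1361, -0.0032, 0.9907], [-0.9907, -0.0047, -0.1361], [0.0051, -1.0, -0.0025]]
(array([0.43298   , 0.29405137, 0.40353787]), array([-0.04354223, -0.30297644, -0.95200281]))
([-28.4, 102.0, -3.7], [0.1, 0.2, 0.2])
```

Request:
carry_out:
  commands:
    - {"travel":[-10,35,-1],"rotation":[0,0,0]}
    - {"travel":[-20,70,-2],"rotation":[0,0,0]}
    - {"travel":[-28,101,-4],"rotation":[0,0,0]}
    - {"travel":[-28,101,-4],"rotation":[0,0,0]}
    - {"travel":[-28,101,-4],"rotation":[0,0,0]}
    - {"travel":[-28,101,-4],"rotation":[0,0,0]}

```text
time_s: 8.53
tool_pos: [0.4232, 0.2456, 0.1633]
tool_rot: [[-0.137, 0.002, 0.991], [-0.991, -0.0, -0.137], [-0.0, -1.0, 0.002]]
force: [-0.8, 0.9, 0.2]
grip_width: 0.085
```

Run:
```python
from h import *
s=bot.get_state(); print(s["tool_pos"],np.array(s["tool_rot"]).round(4).tolist(),s["joint_vel"].max() if hasattr(s["joint_vel"],"max") else max(s["joint_vel"]))
f=cam("wrist","pics/w5.png");import pickle;pickle.dump(f,open("w5.pkl","wb"))
```

```text
[0.4231806  0.24562816 0.16333026] [[-0.1372, 0.0021, 0.9905], [-0.9905, -0.0002, -0.1372], [-0.0001, -1.0, 0.0021]] 0.00431615328763386
```

View pics/w5.png

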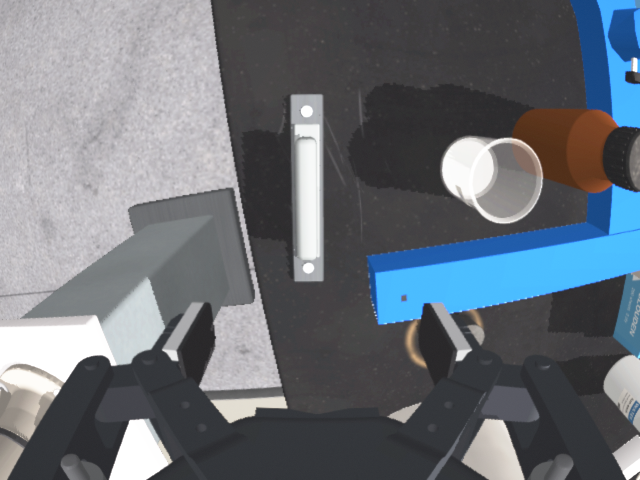

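Run:
```python
from h import *
import pickle;f=pickle.load(open("w5.pkl","rb"))
im=f["frame"]
k=im[85:290,275:340]; cv2.imwrite("pics/w5c.png",cv2.resize(k,None,fx=2.9,fy=2.9,interpolation=2))
g=cv2.cvtColor(im,cv2.COLOR_BGR2GRAY)
c=[]
for x,y in [(307,111),(308,268)]:
    w=(g[y-9:y+10,x-9:x+10].astype(float)-200).clip(0); yy,xx=np.mgrid[y-9:y+10,x-9:x+10]; c.append(((w*xx).sum()/w.sum(),(w*yy).sum()/w.sum()))
print(c)
p,q=[onz(f,x,.006,True) for x in c]
d=p-q; print(p,q,np.linalg.norm(d),np.degrees(np.arctan2(d[1],d[0])),(p+q)/2)
C=[onz(f,x,.006,True) for x in [(291,95),(323,95),(323,281),(294,281)]]
print(C,np.mean(C,0))
```

```text
[(np.float64(306.3559525854664), np.float64(110.88799175399416)), (np.float64(308.07995154451845), np.float64(267.3747223904704))]
[0.42842208 0.33360091 0.006     ] [0.41102185 0.20221171 0.006     ] 0.13253637303527582 82.45606591191759 [0.41972197 0.26790631 0.006     ]
[array([0.41817357, 0.3481623 , 0.006     ]), array([0.44323565, 0.34454447, 0.006     ]), array([0.42219684, 0.18751465, 0.006     ]), array([0.39678716, 0.19099695, 0.006     ])] [0.4200983  0.26780459 0.006     ]
```

View pics/w5c.png

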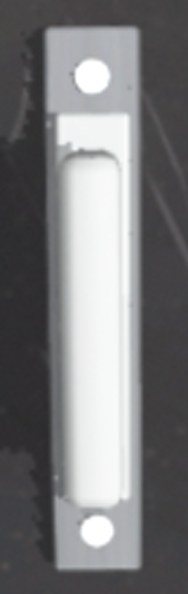

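```bash
cat >> h.py <<'E'
FC=np.array([0.419,0.268,0]); RF=Rt(-7.7); ED=np.array([0.4452,-0.320,0.070])
E
python3 - <<'E'
from h import *
for z in (.07,.03,.013): print(rel(FC+[0,0,z],RF))
E
```

```text
([-21.2, 93.7, -7.8], [-0.2, -0.2, -0.1])
([-21.1, 133.7, -7.9], [-0.2, -0.2, -0.1])
([-21.1, 150.7, -7.9], [-0.2, -0.2, -0.1])
```

Request:
carry_out:
  commands:
    - {"travel":[-21,30,-8],"rotation":[0,0,0]}
    - {"travel":[-21,65,-8],"rotation":[0,0,0]}
    - {"travel":[-21,95,-8],"rotation":[0,0,0]}
    - {"travel":[-21,115,-8],"rotation":[0,0,0]}
    - {"travel":[-21,130,-8],"rotation":[0,0,0]}
    - {"travel":[-21,134,-8],"rotation":[0,0,0]}
    - {"travel":[-21,134,-8],"rotation":[0,0,0]}
    - {"travel":[-21,134,-8],"rotation":[0,0,0]}

```text
time_s: 9.25
tool_pos: [0.4177, 0.2686, 0.0287]
tool_rot: [[-0.136, 0.001, 0.991], [-0.991, 0.0, -0.136], [-0.0, -1.0, 0.001]]
force: [-0.2, -0.2, 1.0]
grip_width: 0.085
```

Run:
```python
from h import *
f=cam("wrist","pics/w6.png")
s=bot.get_state(); print(s["tool_pos"],s["tool_rot"],s["force"])
print(rel(FC+[0,0,.013],RF))
```

```text
[0.41778041 0.26875705 0.02882684] [[-1.35563186e-01  1.84759544e-03  9.90766980e-01]
 [-9.90768392e-01  5.39408499e-04 -1.35564385e-01]
 [-7.84896269e-04 -9.99998148e-01  1.75741523e-03]] [-0.58900468  0.05674509  0.36360467]
([0.6, 15.8, 1.3], [-0.1, -0.1, -0.0])
```

View pics/w6.png

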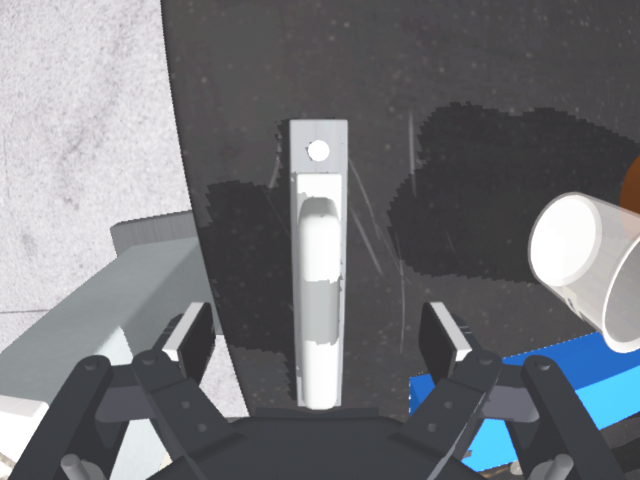

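Request:
carry_out:
  commands:
    - {"travel":[0.6,8,1],"rotation":[0,0,0]}
    - {"travel":[0.6,15,1],"rotation":[0,0,0]}
    - {"travel":[0.6,15,1],"rotation":[0,0,0]}
    - {"travel":[0.6,15,1],"rotation":[0,0,0]}

```text
time_s: 9.63
tool_pos: [0.4162, 0.2669, 0.0113]
tool_rot: [[-0.135, -0.003, 0.991], [-0.991, -0.003, -0.135], [0.003, -1.0, -0.002]]
force: [-0.3, -0.5, -0.8]
grip_width: 0.0851
```

Request:
carry_out:
  commands:
    - {"travel":[0,0,0],"rotation":[0,0,0]}
    - {"travel":[0,0,0],"rotation":[0,0,0]}
    - {"travel":[0,0,0],"rotation":[0,0,0]}
    - {"travel":[0,0,0],"rotation":[0,0,0]}
    - {"travel":[0,0,0],"rotation":[0,0,0]}
    - {"travel":[0,0,0],"rotation":[0,0,0]}
  claw: -1

```text
time_s: 10.13
tool_pos: [0.4177, 0.2673, 0.0121]
tool_rot: [[-0.135, 0.0, 0.991], [-0.991, -0.002, -0.135], [0.002, -1.0, 0.001]]
force: [0.8, -0.3, -1.2]
grip_width: 0.0152
```

Request:
carry_out:
  commands:
    - {"travel":[0,-10,0],"rotation":[0,0,0]}
    - {"travel":[0,-35,0],"rotation":[0,0,0]}
    - {"travel":[0,-70,0],"rotation":[0,0,0]}
    - {"travel":[0,-110,0],"rotation":[0,0,0]}
    - {"travel":[0,-150,0],"rotation":[0,0,0]}
    - {"travel":[0,-190,0],"rotation":[0,0,0]}
    - {"travel":[0,-210,0],"rotation":[0,0,0]}
    - {"travel":[0,-210,0],"rotation":[0,0,0]}

```text
time_s: 10.8
tool_pos: [0.42, 0.269, 0.2276]
tool_rot: [[-0.135, 0.007, 0.991], [-0.991, 0.005, -0.136], [-0.006, -1.0, 0.006]]
force: [0.8, 0.7, -1.8]
grip_width: 0.0154
```

Run:
```python
from h import *
f=cam("wrist","pics/w7.png")
s=bot.get_state(); print(s["tool_pos"],s["force"],s["grip_width"],s["wrist_torque"],np.degrees(s["joint_positions"]))
for p in [(.39,.1,.25),(.385,-.05,.25),(.44,-.25,.2),ED+[0,0,.1]-XT*.045]: print(rel(p,Rt(8.35)))
```

```text
[0.41823601 0.26815301 0.22438485] [ 0.03744305  0.01880299 -3.1924283 ] 0.015481316849967008 [-0.02753745  0.01034616  0.03164005] [-62.77448074  12.7693981   33.98796185  96.48712378  -7.45446701
  72.84851483 -35.03494468]
([170.4, -26.0, -5.2], [-0.1, -16.1, -0.1])
([319.7, -26.2, 10.2], [-0.1, -16.1, -0.1])
([510.5, 23.5, 91.6], [-0.1, -16.1, -0.1])
([622.4, 53.4, 118.7], [-0.1, -16.1, -0.1])
```

View pics/w7.png

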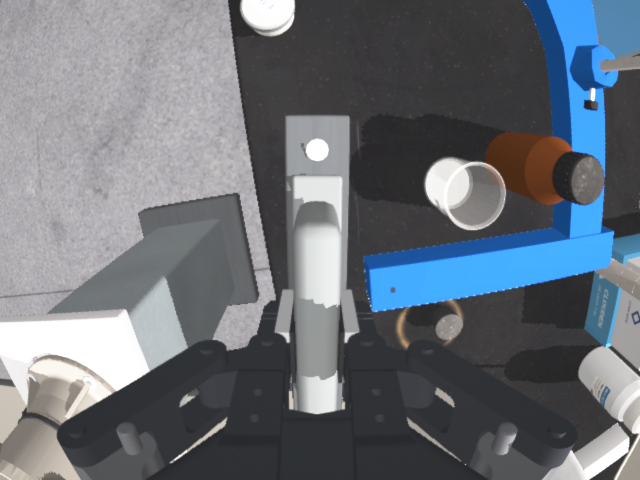

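Request:
carry_out:
  commands:
    - {"travel":[20,-35,0],"rotation":[0,-2,0]}
    - {"travel":[50,-65,-2],"rotation":[0,-4,0]}
    - {"travel":[85,-85,-3],"rotation":[0,-7,0]}
    - {"travel":[120,-100,-4],"rotation":[0,-10,0]}
    - {"travel":[160,-105,-5],"rotation":[0,-13,0]}
    - {"travel":[200,-105,-5],"rotation":[0,-16,0]}
    - {"travel":[240,-105,0],"rotation":[0,-16,0]}
    - {"travel":[280,-105,5],"rotation":[0,-16,0]}

```text
time_s: 11.52
tool_pos: [0.3822, -0.012, 0.3253]
tool_rot: [[0.145, -0.006, 0.989], [-0.989, -0.002, 0.145], [0.001, -1.0, -0.006]]
force: [1.6, -0.5, -1.9]
grip_width: 0.0152
```

Run:
```python
from h import *
s=bot.get_state(); print(s["tool_pos"],s["force"],s["grip_width"],np.degrees(s["joint_positions"]))
for p in [(.44,-.25,.25),ED+[0,0,.1]-XT*.045]: print(rel(p,Rt(8.35)))
```

```text
[ 0.38215108 -0.01199756  0.32533672] [ 1.57874814 -0.46884348 -1.89429371] 0.01521951945029324 [-52.32149272  -8.19431497  45.64467564  99.56726316   5.94109784
  86.56383984   0.94706919]
([243.8, 75.5, 23.3], [0.4, -0.0, 0.1])
([358.7, 155.7, 18.9], [0.4, -0.0, 0.1])
```

Request:
carry_out:
  commands:
    - {"travel":[40,0,4],"rotation":[0,0,0]}
    - {"travel":[80,0,8],"rotation":[0,0,0]}
    - {"travel":[120,5,12],"rotation":[0,0,0]}
    - {"travel":[160,10,16],"rotation":[0,0,0]}
    - {"travel":[200,15,18],"rotation":[0,0,0]}
    - {"travel":[240,25,20],"rotation":[0,0,0]}
    - {"travel":[278,40,20],"rotation":[0,0,0]}
    - {"travel":[310,65,20],"rotation":[0,0,0]}

```text
time_s: 12.18
tool_pos: [0.4479, -0.3176, 0.261]
tool_rot: [[0.141, -0.004, 0.99], [-0.99, -0.004, 0.141], [0.003, -1.0, -0.004]]
force: [0.3, 0.0, -1.9]
grip_width: 0.0151
```

Request:
carry_out:
  commands:
    - {"travel":[30,30,0],"rotation":[0,0,0]}
    - {"travel":[45,60,0],"rotation":[0,0,0]}
    - {"travel":[47,80,0],"rotation":[0,0,0]}
    - {"travel":[47,90,0],"rotation":[0,0,0]}
    - {"travel":[47,90,0],"rotation":[0,0,0]}
    - {"travel":[47,90,0],"rotation":[0,0,0]}
    - {"travel":[47,90,0],"rotation":[0,0,0]}

```text
time_s: 12.77
tool_pos: [0.4558, -0.3607, 0.1741]
tool_rot: [[0.145, -0.0, 0.989], [-0.989, -0.003, 0.145], [0.003, -1.0, -0.0]]
force: [0.7, -0.8, -2.0]
grip_width: 0.0155
```

Run:
```python
from h import *
s=bot.get_state(); print(s["tool_pos"],s["tool_rot"],s["force"],s["grip_width"],s["wrist_torque"],np.degrees(s["joint_positions"]))
f=cam("wrist","pics/w8.png")
for p in [ED+[0,0,.04]-XT*.042]: print(rel(p,Rt(8.35)))
```

```text
[ 0.45584861 -0.36067631  0.17414017] [[ 1.44601311e-01 -1.90643102e-05  9.89490000e-01]
 [-9.89486201e-01 -2.77407936e-03  1.44600702e-01]
 [ 2.74216708e-03 -9.99996152e-01 -4.19999384e-04]] [ 0.66992502 -0.76417659 -2.02271699] 0.015487293157523709 [-0.02724491 -0.07209952 -0.01084348] [ -1.74350819  33.06661034  58.81086035  88.35493963 -28.8099005
  74.88824517  68.82148897]
([-0.3, 64.6, -4.8], [-0.0, -0.0, 0.2])
```

View pics/w8.png

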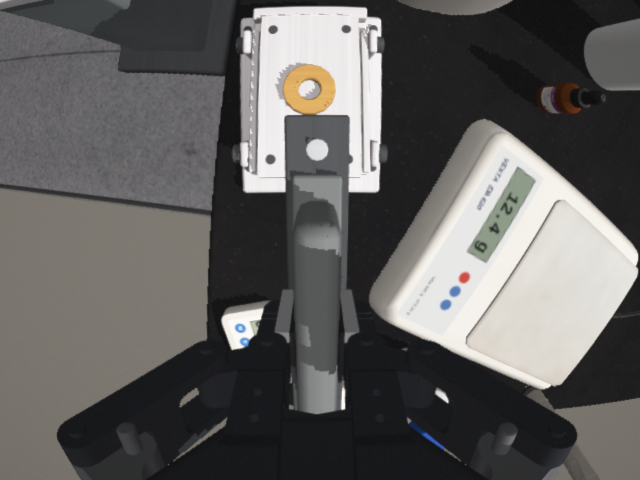

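Run:
```python
from h import *
f=cam("wrist")
b=onz(f,(309.5,89),.0625,True); print("bush",b)
D=XT*np.cos(np.radians(12))-np.array([0,0,np.sin(np.radians(12))])
e=b-.005*AX-.06*D; print("edge",e)
c=[onz(f,p,.006,True) for p in [(243,191),(380,191)]]; print(c)
print(rel(e-XT*.042+[0,0,.0121+.012],R8), bot.get_state()["tool_pos"])
```

```text
bush [ 0.43773489 -0.26187353  0.0625    ]
edge [ 0.44640863 -0.32096879  0.07008396]
[array([ 0.39155178, -0.35001446,  0.006     ]), array([ 0.50802205, -0.33306047,  0.006     ])]
([0.6, 80.6, -3.8], [-0.0, -0.0, 0.2]) [ 0.45605609 -0.36107789  0.17475859]
```

Request:
carry_out:
  commands:
    - {"travel":[8.6,30,-3.8],"rotation":[0,0,0.2]}
    - {"travel":[8.6,55,-3.8],"rotation":[0,0,0.2]}
    - {"travel":[8.6,72,-3.8],"rotation":[0,0,0.2]}
    - {"travel":[8.6,80,-3.8],"rotation":[0,0,0.2]}
    - {"travel":[8.6,80,-3.8],"rotation":[0,0,0.2]}
    - {"travel":[8.6,80,-3.8],"rotation":[0,0,0.2]}
    - {"travel":[8.6,80,-3.8],"rotation":[0,0,0.2]}

```text
time_s: 13.45
tool_pos: [0.4534, -0.3713, 0.0949]
tool_rot: [[0.144, 0.0, 0.99], [-0.99, -0.001, 0.144], [0.001, -1.0, 0.0]]
force: [0.1, -0.1, -2.0]
grip_width: 0.0154
```

Run:
```python
from h import *
s=bot.get_state(); print(s["tool_pos"],s["tool_rot"],s["force"],s["wrist_torque"],np.degrees(s["joint_positions"]))
f=cam("wrist","pics/w9.png");f=cam("scene","pics/s9.png")
e=np.array([.4464,-.3210,.0701]); d=(s["tool_pos"]-e); print("along",d@XT,"lat",d@R8[:,2],"h",d[2]-.0121); print(rel(s["tool_pos"],R8))
```

```text
[ 0.45340048 -0.37125259  0.09492983] [[ 1.43772946e-01  4.71839421e-04  9.89610589e-01]
 [-9.89610145e-01 -9.91284104e-04  1.43773354e-01]
 [ 1.04882318e-03 -9.99999397e-01  3.24417242e-04]] [ 0.05449125 -0.13723536 -1.96235593] [-0.00518547 -0.04377672  0.01900716] [  1.47530816  37.87406038  55.28933657  93.18591961 -33.28566678
  66.80079145  72.93746903]
along -0.05073649373704525 lat -0.00037139020997353864 h 0.012729834043725533
([0.1, -0.2, 0.1], [-0.0, -0.1, 0.0])
```

View pics/w9.png

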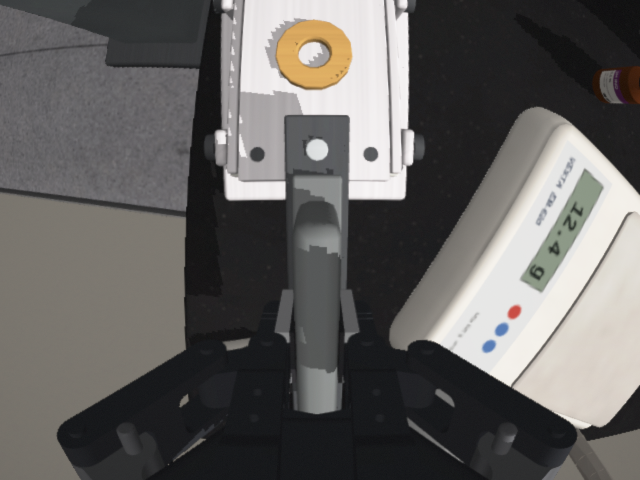

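Request:
carry_out:
  commands:
    - {"travel":[0,5,0],"rotation":[0,0,0]}
    - {"travel":[0,9,0],"rotation":[0,0,0]}
    - {"travel":[0,9,0],"rotation":[0,0,0]}
    - {"travel":[0,9,0],"rotation":[0,0,0]}

```text
time_s: 13.88
tool_pos: [0.4521, -0.3699, 0.0836]
tool_rot: [[0.143, -0.003, 0.99], [-0.99, 0.002, 0.143], [-0.002, -1.0, -0.003]]
force: [-0.2, -0.4, -2.4]
grip_width: 0.0153
```

Request:
carry_out:
  commands:
    - {"travel":[0,1,0],"rotation":[0,0,0]}
    - {"travel":[0,2,0],"rotation":[0,0,0]}
    - {"travel":[0,2,0],"rotation":[0,0,0]}

```text
time_s: 14.13
tool_pos: [0.4523, -0.3704, 0.082]
tool_rot: [[0.143, -0.002, 0.99], [-0.99, 0.001, 0.143], [-0.001, -1.0, -0.002]]
force: [0.0, 0.4, -2.0]
grip_width: 0.015
```

Request:
carry_out:
  commands:
    - {"travel":[0,1,0],"rotation":[0,0,0]}
    - {"travel":[0,1,0],"rotation":[0,0,0]}
    - {"travel":[0,1,0],"rotation":[0,0,0]}

```text
time_s: 14.38
tool_pos: [0.4524, -0.3705, 0.0816]
tool_rot: [[0.143, -0.002, 0.99], [-0.99, 0.001, 0.143], [-0.001, -1.0, -0.001]]
force: [0.2, 0.6, 1.5]
grip_width: 0.0153
```

Request:
carry_out:
  commands:
    - {"travel":[0,1,0],"rotation":[0,0,0]}
    - {"travel":[0,1,0],"rotation":[0,0,0]}
    - {"travel":[0,1,0],"rotation":[0,0,0]}

```text
time_s: 14.63
tool_pos: [0.4525, -0.3707, 0.0814]
tool_rot: [[0.143, -0.001, 0.99], [-0.99, 0.001, 0.143], [-0.001, -1.0, -0.001]]
force: [-0.8, 0.9, 6.2]
grip_width: 0.0153
```

Request:
carry_out:
  commands:
    - {"travel":[-2,1,0],"rotation":[0,0,0]}
    - {"travel":[-5,1,0],"rotation":[0,0,0]}
    - {"travel":[-9,1,0],"rotation":[0,0,0]}

```text
time_s: 14.88
tool_pos: [0.452, -0.368, 0.0823]
tool_rot: [[0.141, 0.003, 0.99], [-0.99, -0.012, 0.141], [0.012, -1.0, 0.001]]
force: [0.4, -7.2, 4.6]
grip_width: 0.015
```

Request:
carry_out:
  commands:
    - {"travel":[-4,0.5,0],"rotation":[0,0,0.4]}
    - {"travel":[-8,0.8,0],"rotation":[0,0,0.7]}
    - {"travel":[-12,1,0],"rotation":[0,0,0.7]}

```text
time_s: 15.13
tool_pos: [0.4509, -0.3578, 0.0818]
tool_rot: [[0.14, 0.003, 0.99], [-0.99, -0.002, 0.14], [0.003, -1.0, 0.003]]
force: [0.8, -9.7, 7.4]
grip_width: 0.0153
```

Request:
carry_out:
  commands:
    - {"travel":[-4,0.4,0],"rotation":[0,0,0.1]}
    - {"travel":[-8,0.4,0],"rotation":[0,0,0.1]}
    - {"travel":[-12,0.4,0],"rotation":[0,0,0.1]}

```text
time_s: 15.38
tool_pos: [0.4494, -0.3462, 0.0819]
tool_rot: [[0.14, 0.003, 0.99], [-0.99, -0.002, 0.14], [0.002, -1.0, 0.003]]
force: [1.3, -9.5, 5.9]
grip_width: 0.0153
```

Request:
carry_out:
  commands:
    - {"travel":[-4,0.7,0],"rotation":[0,0,0.1]}
    - {"travel":[-8,0.9,0],"rotation":[0,0,0.1]}
    - {"travel":[-12,0.9,0],"rotation":[0,0,0.1]}

```text
time_s: 15.63
tool_pos: [0.4481, -0.3359, 0.0818]
tool_rot: [[0.14, 0.005, 0.99], [-0.99, -0.003, 0.14], [0.003, -1.0, 0.004]]
force: [1.2, -9.4, 7.4]
grip_width: 0.0153
```

Request:
carry_out:
  commands:
    - {"travel":[-4,0.4,0],"rotation":[0,0,0.1]}
    - {"travel":[-8,0.6,0],"rotation":[0,0,0.1]}
    - {"travel":[-12,0.7,0],"rotation":[0,0,0.1]}

```text
time_s: 15.88
tool_pos: [0.4469, -0.325, 0.0818]
tool_rot: [[0.139, 0.006, 0.99], [-0.99, -0.003, 0.139], [0.004, -1.0, 0.005]]
force: [2.3, -11.1, 8.3]
grip_width: 0.0153
```

Request:
carry_out:
  commands:
    - {"travel":[-4,0.3,0],"rotation":[0,0,0.1]}
    - {"travel":[-8,0.4,0],"rotation":[0,0,0.1]}
    - {"travel":[-12,0.4,0],"rotation":[0,0,0.1]}

```text
time_s: 16.13
tool_pos: [0.4455, -0.3135, 0.0817]
tool_rot: [[0.139, 0.006, 0.99], [-0.99, -0.002, 0.139], [0.002, -1.0, 0.006]]
force: [2.2, -11.1, 8.5]
grip_width: 0.0149
```

Request:
carry_out:
  commands:
    - {"travel":[-4,0.3,0],"rotation":[-0.1,0,0.2]}
    - {"travel":[-8,0.4,0],"rotation":[-0.2,0,0.2]}
    - {"travel":[-12,0.4,0],"rotation":[-0.3,0,0.3]}

```text
time_s: 16.38
tool_pos: [0.4441, -0.3021, 0.0817]
tool_rot: [[0.139, 0.001, 0.99], [-0.99, 0.002, 0.139], [-0.002, -1.0, 0.001]]
force: [1.6, -12.4, 9.2]
grip_width: 0.0151
```

Request:
carry_out:
  commands:
    - {"travel":[-4,0.2,0],"rotation":[0,0,0.1]}
    - {"travel":[-8,0.3,0],"rotation":[0,0,0.2]}
    - {"travel":[-12,0.4,0],"rotation":[0,0,0.2]}

```text
time_s: 16.63
tool_pos: [0.4428, -0.2907, 0.0817]
tool_rot: [[0.139, 0.001, 0.99], [-0.99, 0.005, 0.139], [-0.004, -1.0, 0.002]]
force: [1.5, -11.7, 8.8]
grip_width: 0.0151
```

Request:
carry_out:
  commands:
    - {"travel":[-4,0.2,0],"rotation":[0,0,-0.1]}
    - {"travel":[-8,0.2,0],"rotation":[0,0,-0.2]}

```text
time_s: 16.8
tool_pos: [0.4417, -0.2825, 0.0815]
tool_rot: [[0.139, 0.002, 0.99], [-0.99, 0.002, 0.139], [-0.002, -1.0, 0.002]]
force: [2.1, -11.4, 8.2]
grip_width: 0.0153
```

Request:
carry_out:
  commands:
    - {"travel":[-2,-6,0],"rotation":[0,0,-0.2]}
    - {"travel":[-2,-20,0],"rotation":[0,0,-0.2]}
    - {"travel":[-1,-30,0],"rotation":[0,0,-0.2]}
    - {"travel":[0,-30,0],"rotation":[0,0,-0.2]}

```text
time_s: 17.13
tool_pos: [0.4393, -0.2719, 0.1078]
tool_rot: [[0.144, -0.007, 0.99], [-0.989, 0.02, 0.144], [-0.02, -1.0, -0.004]]
force: [0.1, -0.4, -2.3]
grip_width: 0.0151
```

Run:
```python
from h import *
s=bot.get_state(); print(s["tool_pos"],s["force"],s["wrist_torque"],np.degrees(s["joint_positions"]))
f=cam("wrist","pics/w10.png")
e=np.array([.4464,-.3210,.0697]); print(rel(e-XT*.05+[0,0,.0121+.012],R8))
```

```text
[ 0.43929558 -0.27186553  0.10780978] [ 0.10571602 -0.44314624 -2.29110225] [-0.11612182 -0.03049909 -0.04955076] [-12.19163281  30.60184015  59.1424524  102.62292373 -29.46309255
  64.87780953  65.31485577]
([100.1, 11.0, 0.5], [0.3, -0.1, -1.2])
```

View pics/w10.png

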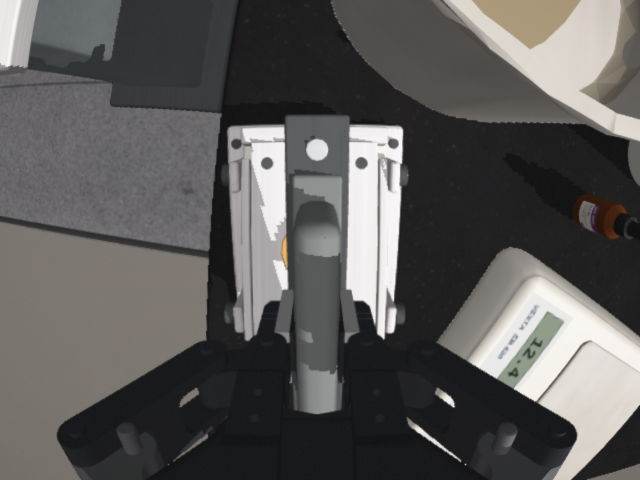

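Request:
carry_out:
  commands:
    - {"travel":[25,-3,0],"rotation":[0.2,0,-0.6]}
    - {"travel":[60,-3,0],"rotation":[0.3,0,-1.2]}
    - {"travel":[90,-2,0.5],"rotation":[0.3,0,-1.2]}
    - {"travel":[100,3,0.5],"rotation":[0.3,0,-1.2]}
    - {"travel":[100,11,0.5],"rotation":[0.3,0,-1.2]}
    - {"travel":[100,11,0.5],"rotation":[0.3,0,-1.2]}
    - {"travel":[100,11,0.5],"rotation":[0.3,0,-1.2]}

```text
time_s: 17.77
tool_pos: [0.4523, -0.3673, 0.0911]
tool_rot: [[0.144, -0.005, 0.99], [-0.99, 0.005, 0.144], [-0.006, -1.0, -0.004]]
force: [1.3, 0.6, -2.4]
grip_width: 0.0154
```

Request:
carry_out:
  commands:
    - {"travel":[0,5,0],"rotation":[0,0,0]}
    - {"travel":[0,9,0],"rotation":[0,0,0]}
    - {"travel":[0,9,0],"rotation":[0,0,0]}
    - {"travel":[0,9,0],"rotation":[0,0,0]}

```text
time_s: 18.1
tool_pos: [0.453, -0.3686, 0.0837]
tool_rot: [[0.144, -0.002, 0.99], [-0.99, 0.002, 0.144], [-0.003, -1.0, -0.002]]
force: [-0.1, -0.5, -2.4]
grip_width: 0.0154
```

Request:
carry_out:
  commands:
    - {"travel":[0,1.5,0],"rotation":[0,0,0]}
    - {"travel":[0,3,0],"rotation":[0,0,0]}
    - {"travel":[0,3,0],"rotation":[0,0,0]}
    - {"travel":[0,3,0],"rotation":[0,0,0]}

```text
time_s: 18.43
tool_pos: [0.4532, -0.3697, 0.0817]
tool_rot: [[0.143, -0.001, 0.99], [-0.99, 0.001, 0.143], [-0.001, -1.0, -0.001]]
force: [0.6, 0.0, 1.6]
grip_width: 0.0154
```

Request:
carry_out:
  commands:
    - {"travel":[0,1,0],"rotation":[0,0,0]}
    - {"travel":[0,1.4,0],"rotation":[0,0,0]}
    - {"travel":[0,1.4,0],"rotation":[0,0,0]}

```text
time_s: 18.68
tool_pos: [0.4532, -0.3699, 0.0812]
tool_rot: [[0.143, -0.001, 0.99], [-0.99, 0.002, 0.143], [-0.002, -1.0, -0.0]]
force: [-0.9, 1.9, 8.1]
grip_width: 0.0153
```

Request:
carry_out:
  commands:
    - {"travel":[-3,0.6,0],"rotation":[0,0,0.3]}
    - {"travel":[-7,1.2,0],"rotation":[0,0,0.7]}
    - {"travel":[-11,1.6,0],"rotation":[0,0,0.8]}

```text
time_s: 18.93
tool_pos: [0.4526, -0.3667, 0.0817]
tool_rot: [[0.14, 0.002, 0.99], [-0.99, -0.0, 0.14], [0.0, -1.0, 0.002]]
force: [1.5, -8.8, 5.8]
grip_width: 0.0151
```

Request:
carry_out:
  commands:
    - {"travel":[-4,0.4,0],"rotation":[0,0,0.1]}
    - {"travel":[-8,0.7,0],"rotation":[0,0,0.1]}
    - {"travel":[-12,0.9,0],"rotation":[0,0,0.1]}

```text
time_s: 19.18
tool_pos: [0.4512, -0.3564, 0.0818]
tool_rot: [[0.14, 0.003, 0.99], [-0.99, -0.002, 0.14], [0.002, -1.0, 0.003]]
force: [0.6, -9.9, 7.2]
grip_width: 0.0152
```

Request:
carry_out:
  commands:
    - {"travel":[-4,0.7,0],"rotation":[0,0,0.1]}
    - {"travel":[-8,1.1,0],"rotation":[0,0,0.1]}
    - {"travel":[-12,1.2,0],"rotation":[0,0,0.1]}

```text
time_s: 19.43
tool_pos: [0.4501, -0.3467, 0.0818]
tool_rot: [[0.139, 0.005, 0.99], [-0.99, -0.004, 0.139], [0.004, -1.0, 0.005]]
force: [0.5, -12.6, 9.0]
grip_width: 0.0158
```

Request:
carry_out:
  commands:
    - {"travel":[-4,0.3,0],"rotation":[-0.1,0,0.1]}
    - {"travel":[-8,0.6,0],"rotation":[-0.2,0,0.1]}
    - {"travel":[-12,0.8,0],"rotation":[-0.2,0,0.1]}

```text
time_s: 19.68
tool_pos: [0.4489, -0.3361, 0.0818]
tool_rot: [[0.139, 0.003, 0.99], [-0.99, -0.005, 0.139], [0.005, -1.0, 0.002]]
force: [1.2, -13.3, 10.0]
grip_width: 0.0154
```

Request:
carry_out:
  commands:
    - {"travel":[-4,0.1,0],"rotation":[0,0,0.1]}
    - {"travel":[-8,0.2,0],"rotation":[-0.1,0,0.2]}
    - {"travel":[-12,0.3,0],"rotation":[-0.1,0,0.3]}

```text
time_s: 19.93
tool_pos: [0.4475, -0.3243, 0.0817]
tool_rot: [[0.139, 0.001, 0.99], [-0.99, -0.0, 0.139], [0.0, -1.0, 0.001]]
force: [1.9, -13.2, 9.9]
grip_width: 0.0152
```

Request:
carry_out:
  commands:
    - {"travel":[-4,0.1,0],"rotation":[0,0,0.1]}
    - {"travel":[-8,0.2,0],"rotation":[0,0,0.2]}
    - {"travel":[-12,0.3,0],"rotation":[-0.1,0,0.2]}

```text
time_s: 20.18
tool_pos: [0.446, -0.3126, 0.0817]
tool_rot: [[0.139, -0.001, 0.99], [-0.99, 0.003, 0.139], [-0.003, -1.0, -0.0]]
force: [1.3, -12.9, 10.5]
grip_width: 0.0152
```

Request:
carry_out:
  commands:
    - {"travel":[-4,0.1,0],"rotation":[0,0,0.1]}
    - {"travel":[-8,0.2,0],"rotation":[0,0,0.1]}
    - {"travel":[-12,0.2,0],"rotation":[-0.1,0,0.2]}

```text
time_s: 20.43
tool_pos: [0.4445, -0.3007, 0.0817]
tool_rot: [[0.139, -0.002, 0.99], [-0.99, 0.006, 0.139], [-0.006, -1.0, -0.002]]
force: [2.3, -12.8, 9.7]
grip_width: 0.0149
```

Request:
carry_out:
  commands:
    - {"travel":[-4,0.2,0],"rotation":[0.1,0,-0.1]}
    - {"travel":[-8,0.2,0],"rotation":[0.1,0,-0.2]}
    - {"travel":[-12,0.3,0],"rotation":[0.1,0,-0.2]}

```text
time_s: 20.68
tool_pos: [0.443, -0.2885, 0.0816]
tool_rot: [[0.139, -0.0, 0.99], [-0.99, 0.004, 0.139], [-0.004, -1.0, 0.0]]
force: [1.3, -12.0, 9.3]
grip_width: 0.015
```

Request:
carry_out:
  commands:
    - {"travel":[-4,0.1,0],"rotation":[0,0,-0.1]}
    - {"travel":[-8,0.1,0],"rotation":[0,0,-0.1]}

```text
time_s: 20.85
tool_pos: [0.4419, -0.2803, 0.0815]
tool_rot: [[0.139, -0.0, 0.99], [-0.99, 0.003, 0.139], [-0.003, -1.0, 0.0]]
force: [1.3, -11.6, 8.6]
grip_width: 0.0153
```

Request:
carry_out:
  commands:
    - {"travel":[-2,-6,0],"rotation":[0,0,-0.2]}
    - {"travel":[-2,-20,0],"rotation":[0,0,-0.6]}
    - {"travel":[-1,-30,0],"rotation":[0,0,-1]}
    - {"travel":[0,-30,0],"rotation":[0,0,-1.2]}

```text
time_s: 21.18
tool_pos: [0.4396, -0.2688, 0.1079]
tool_rot: [[0.144, -0.007, 0.99], [-0.99, 0.004, 0.144], [-0.005, -1.0, -0.006]]
force: [1.1, 0.1, -3.1]
grip_width: 0.0154
```

Run:
```python
from h import *
s=bot.get_state(); print(s["tool_pos"],s["force"],s["wrist_torque"],s["tool_rot"])
f=cam("wrist","pics/w11.png")
e=np.array([.4464,-.3210,.0697]); print(rel(e-XT*.05+[0,0,.0121+.012],R8))
```

```text
[ 0.43963606 -0.26880467  0.10791373] [ 1.06928133  0.07136823 -3.08809314] [-0.08157547 -0.00578841  0.01133223] [[ 0.14436775 -0.006743    0.98950113]
 [-0.98951173  0.00401733  0.14439667]
 [-0.00494882 -0.9999692  -0.0060923 ]]
([103.1, 12.6, -0.4], [0.4, -0.0, -0.3])
```

View pics/w11.png

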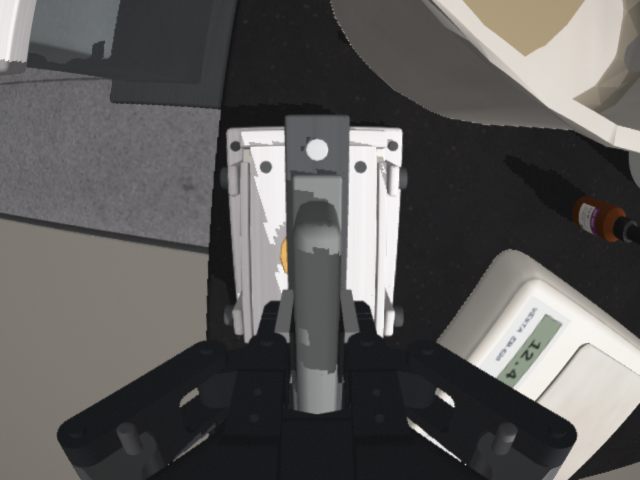

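Request:
carry_out:
  commands:
    - {"travel":[25,-3,0],"rotation":[0.2,0,-0.2]}
    - {"travel":[60,-3,0],"rotation":[0.4,0,-0.3]}
    - {"travel":[92,-2,-0.4],"rotation":[0.4,0,-0.3]}
    - {"travel":[103,3,-0.4],"rotation":[0.4,0,-0.3]}
    - {"travel":[103,12,-0.4],"rotation":[0.4,0,-0.3]}
    - {"travel":[103,12,-0.4],"rotation":[0.4,0,-0.3]}
    - {"travel":[103,12,-0.4],"rotation":[0.4,0,-0.3]}

```text
time_s: 21.82
tool_pos: [0.4523, -0.3676, 0.0915]
tool_rot: [[0.144, -0.005, 0.99], [-0.989, 0.006, 0.144], [-0.006, -1.0, -0.004]]
force: [-0.3, 0.6, -2.4]
grip_width: 0.0153
```

Request:
carry_out:
  commands:
    - {"travel":[0,5,0],"rotation":[0,0,0]}
    - {"travel":[0,7,0],"rotation":[0,0,0]}
    - {"travel":[0,7,0],"rotation":[0,0,0]}
    - {"travel":[0,7,0],"rotation":[0,0,0]}

```text
time_s: 22.15
tool_pos: [0.453, -0.3694, 0.0863]
tool_rot: [[0.144, -0.002, 0.99], [-0.99, 0.002, 0.144], [-0.002, -1.0, -0.002]]
force: [0.6, -0.2, -1.6]
grip_width: 0.0152
```

Request:
carry_out:
  commands:
    - {"travel":[0,2,0],"rotation":[0,0,0]}
    - {"travel":[0,4,0],"rotation":[0,0,0]}
    - {"travel":[0,5.4,0],"rotation":[0,0,0]}
    - {"travel":[0,5.4,0],"rotation":[0,0,0]}
    - {"travel":[0,5.4,0],"rotation":[0,0,0]}

```text
time_s: 22.57
tool_pos: [0.4529, -0.3705, 0.0816]
tool_rot: [[0.143, -0.001, 0.99], [-0.99, 0.001, 0.143], [-0.002, -1.0, -0.001]]
force: [-0.8, 0.5, 2.1]
grip_width: 0.0152
```

Request:
carry_out:
  commands:
    - {"travel":[0,1,0],"rotation":[0,0,0]}
    - {"travel":[0,1.5,0],"rotation":[0,0,0]}
    - {"travel":[0,1.5,0],"rotation":[0,0,0]}

```text
time_s: 22.82
tool_pos: [0.4529, -0.3706, 0.0812]
tool_rot: [[0.143, -0.001, 0.99], [-0.99, 0.002, 0.143], [-0.002, -1.0, -0.0]]
force: [-1.7, 1.8, 9.3]
grip_width: 0.0155
```

Request:
carry_out:
  commands:
    - {"travel":[-3,0.8,0],"rotation":[0,0,0.3]}
    - {"travel":[-7,1.5,0],"rotation":[0,0,0.7]}
    - {"travel":[-11,2.1,0],"rotation":[0,0,0.8]}

```text
time_s: 23.07
tool_pos: [0.4525, -0.3688, 0.0817]
tool_rot: [[0.14, 0.003, 0.99], [-0.99, -0.003, 0.14], [0.003, -1.0, 0.003]]
force: [1.2, -11.3, 9.2]
grip_width: 0.015
```

Request:
carry_out:
  commands:
    - {"travel":[-4,0.5,0],"rotation":[0,0,0.1]}
    - {"travel":[-8,0.8,0],"rotation":[-0.1,0,0.2]}
    - {"travel":[-12,1,0],"rotation":[-0.1,0,0.2]}

```text
time_s: 23.32
tool_pos: [0.4513, -0.3587, 0.0818]
tool_rot: [[0.14, 0.003, 0.99], [-0.99, -0.003, 0.14], [0.003, -1.0, 0.002]]
force: [1.6, -11.4, 8.5]
grip_width: 0.0155
```

Request:
carry_out:
  commands:
    - {"travel":[-4,0.4,0],"rotation":[0,0,0.1]}
    - {"travel":[-8,0.7,0],"rotation":[0,0,0.2]}
    - {"travel":[-12,0.8,0],"rotation":[-0.1,0,0.2]}

```text
time_s: 23.57
tool_pos: [0.45, -0.348, 0.0818]
tool_rot: [[0.139, 0.002, 0.99], [-0.99, -0.002, 0.139], [0.002, -1.0, 0.002]]
force: [2.3, -11.7, 10.6]
grip_width: 0.0152
```

Request:
carry_out:
  commands:
    - {"travel":[-4,0.2,0],"rotation":[0,0,0.1]}
    - {"travel":[-8,0.4,0],"rotation":[-0.1,0,0.2]}
    - {"travel":[-12,0.5,0],"rotation":[-0.1,0,0.2]}

```text
time_s: 23.82
tool_pos: [0.4488, -0.3368, 0.0817]
tool_rot: [[0.139, 0.001, 0.99], [-0.99, -0.0, 0.139], [0.0, -1.0, 0.001]]
force: [2.6, -13.2, 10.5]
grip_width: 0.015
```

Request:
carry_out:
  commands:
    - {"travel":[-4,0.1,0],"rotation":[0,0,0]}
    - {"travel":[-8,0.2,0],"rotation":[0,0,0.1]}
    - {"travel":[-12,0.3,0],"rotation":[-0.1,0,0.1]}

```text
time_s: 24.07
tool_pos: [0.4472, -0.325, 0.0817]
tool_rot: [[0.139, -0.001, 0.99], [-0.99, 0.001, 0.139], [-0.002, -1.0, -0.001]]
force: [1.7, -11.9, 9.9]
grip_width: 0.0154
```

Request:
carry_out:
  commands:
    - {"travel":[-4,0.2,0],"rotation":[0,0,0]}
    - {"travel":[-8,0.3,0],"rotation":[0,0,0]}
    - {"travel":[-12,0.4,0],"rotation":[0,0,0]}

```text
time_s: 24.32
tool_pos: [0.4459, -0.3134, 0.0817]
tool_rot: [[0.139, -0.0, 0.99], [-0.99, 0.001, 0.139], [-0.001, -1.0, -0.0]]
force: [2.1, -13.2, 10.7]
grip_width: 0.0152
```

Request:
carry_out:
  commands:
    - {"travel":[-4,0.2,0],"rotation":[0,0,0]}
    - {"travel":[-8,0.3,0],"rotation":[0,0,0]}
    - {"travel":[-12,0.3,0],"rotation":[0,0,0]}

```text
time_s: 24.57
tool_pos: [0.4444, -0.3015, 0.0816]
tool_rot: [[0.139, 0.0, 0.99], [-0.99, 0.001, 0.139], [-0.001, -1.0, 0.0]]
force: [1.9, -11.4, 10.4]
grip_width: 0.0152
```

Request:
carry_out:
  commands:
    - {"travel":[-4,0.2,0],"rotation":[0,0,0]}
    - {"travel":[-8,0.3,0],"rotation":[0,0,0]}
    - {"travel":[-12,0.4,0],"rotation":[0,0,0]}

```text
time_s: 24.82
tool_pos: [0.443, -0.2898, 0.0815]
tool_rot: [[0.139, 0.001, 0.99], [-0.99, 0.001, 0.139], [-0.001, -1.0, 0.001]]
force: [2.1, -12.2, 11.1]
grip_width: 0.0151
```

Request:
carry_out:
  commands:
    - {"travel":[-4,0.1,0],"rotation":[0,0,-0.1]}
    - {"travel":[-9,0.2,0],"rotation":[0,0,-0.1]}

```text
time_s: 24.98
tool_pos: [0.4418, -0.2806, 0.0814]
tool_rot: [[0.139, 0.001, 0.99], [-0.99, -0.0, 0.139], [0.001, -1.0, 0.001]]
force: [2.2, -12.2, 10.1]
grip_width: 0.0155
```

Request:
carry_out:
  commands:
    - {"travel":[-2,-6,0],"rotation":[0,0,-0.2]}
    - {"travel":[-2,-25,0],"rotation":[0,0,-0.6]}
    - {"travel":[-1,-60,0],"rotation":[0,0,-1]}
    - {"travel":[0,-100,0],"rotation":[0,0,-1.2]}
    - {"travel":[0,-140,0],"rotation":[0,0,-1.2]}
    - {"travel":[0,-180,0],"rotation":[0,0,-1.2]}
    - {"travel":[0,-200,0],"rotation":[0,0,-1.2]}
    - {"travel":[0,-200,0],"rotation":[0,0,-1.2]}

```text
time_s: 25.65
tool_pos: [0.442, -0.2746, 0.2802]
tool_rot: [[0.143, -0.002, 0.99], [-0.99, -0.001, 0.143], [0.001, -1.0, -0.002]]
force: [0.0, -0.8, -3.1]
grip_width: 0.0147
```

Run:
```python
from h import *
f=cam("wrist","pics/w12.png")
s=bot.get_state(); print(s["tool_pos"],s["force"],s["grip_width"])
for p in [(.39,-.05,.33),(.42,.24,.3)]: print(rel(p,Rt(-7.7)))
```

```text
[ 0.4409552  -0.27313265  0.27726625] [-0.4414156   0.86720933 -3.68948552] 0.015163463938869396
([-228.3, -52.0, -18.7], [0.3, 16.0, -0.1])
([-510.9, -21.5, 52.8], [0.3, 16.0, -0.1])
```

View pics/w12.png

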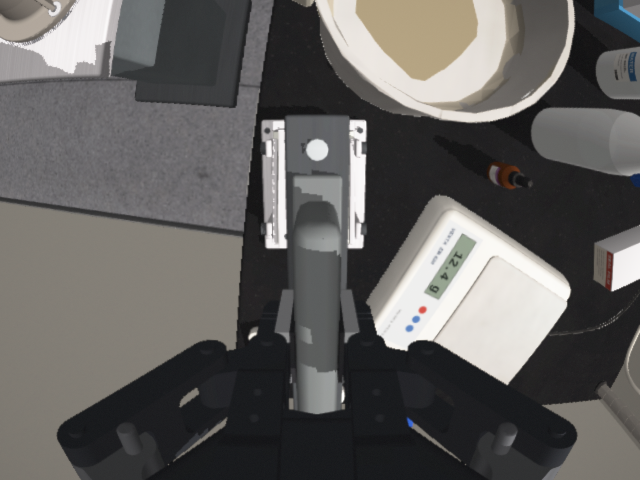

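Request:
carry_out:
  commands:
    - {"travel":[-20,-30,-2],"rotation":[0,2,0]}
    - {"travel":[-50,-50,-6],"rotation":[0,4,0]}
    - {"travel":[-90,-53,-10],"rotation":[0,6,0]}
    - {"travel":[-130,-53,-14],"rotation":[0,8,0]}
    - {"travel":[-170,-53,-17],"rotation":[0,10,0]}
    - {"travel":[-210,-53,-19],"rotation":[0,12,0]}
    - {"travel":[-250,-53,-15],"rotation":[0,14,0]}
    - {"travel":[-290,-53,-5],"rotation":[0,16,0]}

```text
time_s: 26.37
tool_pos: [0.3909, -0.0098, 0.3283]
tool_rot: [[-0.136, -0.013, 0.991], [-0.991, 0.007, -0.136], [-0.005, -1.0, -0.014]]
force: [1.9, 0.8, -2.3]
grip_width: 0.0152
```

Run:
```python
from h import *
s=bot.get_state(); print(s["tool_pos"],s["grip_width"])
for p in [(.4177,.2673,.25),(.4177,.2673,.03)]: print(rel(p,Rt(-7.7)))
```

```text
[ 0.39087377 -0.00982434  0.32830403] 0.015195234991775702
([-277.8, 79.8, -9.9], [0.8, -0.1, -0.3])
([-276.8, 299.7, -6.9], [0.8, -0.1, -0.3])
```

Request:
carry_out:
  commands:
    - {"travel":[-40,0,-2],"rotation":[0,0,0]}
    - {"travel":[-80,0,-4],"rotation":[0,0,0]}
    - {"travel":[-120,5,-5],"rotation":[0,0,0]}
    - {"travel":[-160,15,-6],"rotation":[0,0,0]}
    - {"travel":[-200,30,-8],"rotation":[0,0,0]}
    - {"travel":[-235,50,-9],"rotation":[0,0,0]}
    - {"travel":[-265,70,-9],"rotation":[0,0,0]}
    - {"travel":[-276,80,-9],"rotation":[0,0,0]}

```text
time_s: 27.03
tool_pos: [0.4169, 0.2687, 0.2448]
tool_rot: [[-0.127, -0.018, 0.992], [-0.992, 0.0, -0.127], [0.002, -1.0, -0.017]]
force: [-1.4, 0.9, -3.3]
grip_width: 0.0154
```

Request:
carry_out:
  commands:
    - {"travel":[0,0,0],"rotation":[0,0,0]}
    - {"travel":[0,0,0],"rotation":[0,0,0]}
    - {"travel":[0,0,0],"rotation":[0,0,0]}
    - {"travel":[0,0,0],"rotation":[0,0,0]}

```text
time_s: 27.37
tool_pos: [0.4221, 0.2615, 0.2516]
tool_rot: [[-0.138, -0.009, 0.99], [-0.99, 0.004, -0.138], [-0.003, -1.0, -0.009]]
force: [-0.3, -0.1, -2.8]
grip_width: 0.0153
```

Run:
```python
from h import *
s=bot.get_state(); print(s["tool_pos"],s["grip_width"])
for p in [(.4177,.2673,.03)]: print(rel(p,RF))
```

```text
[0.42206781 0.26151641 0.2516002 ] 0.015341204567714711
([-4.4, 221.7, -3.1], [0.5, -0.2, -0.2])
```

Request:
carry_out:
  commands:
    - {"travel":[-4,40,-3],"rotation":[0.5,-0.2,-0.2]}
    - {"travel":[-4,80,-3],"rotation":[0.5,-0.2,-0.2]}
    - {"travel":[-4,120,-3],"rotation":[0.5,-0.2,-0.2]}
    - {"travel":[-4,160,-3],"rotation":[0.5,-0.2,-0.2]}
    - {"travel":[-4,190,-3],"rotation":[0.5,-0.2,-0.2]}
    - {"travel":[-4,210,-3],"rotation":[0.5,-0.2,-0.2]}
    - {"travel":[-4,218,-3],"rotation":[0.5,-0.2,-0.2]}
    - {"travel":[-4,218,-3],"rotation":[0.5,-0.2,-0.2]}

```text
time_s: 28.03
tool_pos: [0.4162, 0.2674, 0.0322]
tool_rot: [[-0.133, -0.003, 0.991], [-0.991, -0.002, -0.133], [0.003, -1.0, -0.003]]
force: [-0.2, 0.1, -1.9]
grip_width: 0.0151
```

Request:
carry_out:
  commands:
    - {"travel":[0,3,0],"rotation":[0,0,0]}
    - {"travel":[0,3,0],"rotation":[0,0,0]}
    - {"travel":[0,3,0],"rotation":[0,0,0]}

```text
time_s: 28.28
tool_pos: [0.4182, 0.2695, 0.0316]
tool_rot: [[-0.132, 0.001, 0.991], [-0.991, 0.002, -0.132], [-0.002, -1.0, 0.001]]
force: [0.4, -1.0, -2.9]
grip_width: 0.0152
```

Run:
```python
from h import *
s=bot.get_state(); print(s["tool_pos"],s["tool_rot"],s["force"])
for p in [(.4177,.2673,.0121)]: print(rel(p,RF))
```

```text
[0.41821854 0.26951278 0.03163026] [[-0.1315086   0.00144173  0.99131398]
 [-0.99131333  0.00166259 -0.13151093]
 [-0.00183775 -0.99999758  0.00121056]] [ 0.38369157 -0.98834103 -2.93894298]
([2.3, 19.5, -0.2], [-0.1, 0.1, -0.1])
```

Request:
carry_out:
  commands:
    - {"travel":[1,8,0],"rotation":[0,0,0]}
    - {"travel":[2,14,0],"rotation":[0,0,0]}
    - {"travel":[2,17,0],"rotation":[0,0,0]}
    - {"travel":[2,18,0],"rotation":[0,0,0]}
    - {"travel":[2,18,0],"rotation":[0,0,0]}

```text
time_s: 28.7
tool_pos: [0.4161, 0.2664, 0.0121]
tool_rot: [[-0.132, -0.003, 0.991], [-0.991, -0.001, -0.132], [0.001, -1.0, -0.003]]
force: [-1.9, -1.3, 4.1]
grip_width: 0.0158
```

Request:
carry_out:
  commands:
    - {"travel":[0,1,0],"rotation":[0,0,0]}
    - {"travel":[0,1,0],"rotation":[0,0,0]}
    - {"travel":[0,1,0],"rotation":[0,0,0]}

```text
time_s: 28.95
tool_pos: [0.4161, 0.2664, 0.0121]
tool_rot: [[-0.132, -0.003, 0.991], [-0.991, -0.0, -0.132], [0.001, -1.0, -0.003]]
force: [-4.3, -2.1, 11.4]
grip_width: 0.0154
```

Request:
carry_out:
  commands:
    - {"travel":[0,-1.4,0.5],"rotation":[0,0,0]}
    - {"travel":[0,-1.4,0.5],"rotation":[0,0,0]}

```text
time_s: 29.12
tool_pos: [0.4173, 0.2668, 0.0124]
tool_rot: [[-0.132, -0.001, 0.991], [-0.991, -0.0, -0.132], [0.001, -1.0, -0.0]]
force: [0.3, 1.3, -2.9]
grip_width: 0.0151
```

Request:
carry_out:
  commands:
    - {"travel":[0,0,0],"rotation":[0,0,0]}
    - {"travel":[0,0,0],"rotation":[0,0,0]}
    - {"travel":[0,0,0],"rotation":[0,0,0]}
    - {"travel":[0,0,0],"rotation":[0,0,0]}
    - {"travel":[0,0,0],"rotation":[0,0,0]}
    - {"travel":[0,0,0],"rotation":[0,0,0]}
  claw: 1

```text
time_s: 29.62
tool_pos: [0.4171, 0.2667, 0.0123]
tool_rot: [[-0.131, -0.001, 0.991], [-0.991, -0.001, -0.131], [0.001, -1.0, -0.001]]
force: [-0.2, -0.9, 0.6]
grip_width: 0.0853
```

Request:
carry_out:
  commands:
    - {"travel":[0,-15,0],"rotation":[0,0,0]}
    - {"travel":[0,-45,0],"rotation":[0,0,0]}
    - {"travel":[0,-85,0],"rotation":[0,0,0]}
    - {"travel":[5,-125,0],"rotation":[0,0,0]}
    - {"travel":[20,-160,0],"rotation":[0,0,0]}
    - {"travel":[22,-160,0],"rotation":[0,0,0]}
    - {"travel":[22,-160,0],"rotation":[0,0,0]}
    - {"travel":[22,-160,0],"rotation":[0,0,0]}

```text
time_s: 30.28
tool_pos: [0.4137, 0.2451, 0.172]
tool_rot: [[-0.132, -0.002, 0.991], [-0.991, -0.0, -0.132], [0.0, -1.0, -0.002]]
force: [-0.6, 0.1, -0.5]
grip_width: 0.0855
```

Run:
```python
from h import *
f=cam("wrist","pics/w13.png"); s=bot.get_state(); print(s["tool_pos"],s["force"])
g=cv2.cvtColor(f["frame"],cv2.COLOR_BGR2GRAY)
a=cam("scene","pics/s13.png");b=cam("side","pics/d13.png")
k=a["frame"][200:300,350:450]; k2=a["frame"][260:340,160:260]
cv2.imwrite("pics/s13c.png",np.hstack([cv2.resize(k,(400,400)),cv2.resize(k2,(400,400))]))
for z,c in [("scene",a),("side",b)]:
  r=optics.recognise(z,"file"); print(z,[(d["score"],d["bbox"]) for d in r[:1]])
```

```text
[0.41320418 0.24505319 0.17117756] [-0.46154783 -0.06966785 -1.03191734]
scene [(0.95, [186.0, 287.5, 246.5, 310.3])]
side [(0.75, [326.2, 189.0, 336.4, 198.4])]
```

View pics/w13.png

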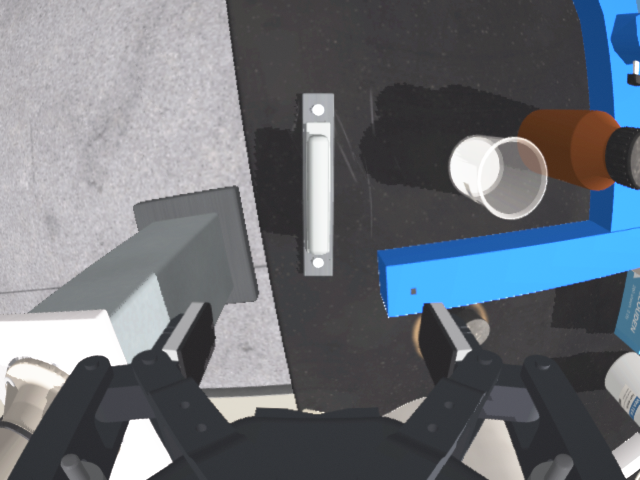

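View pics/s13.png

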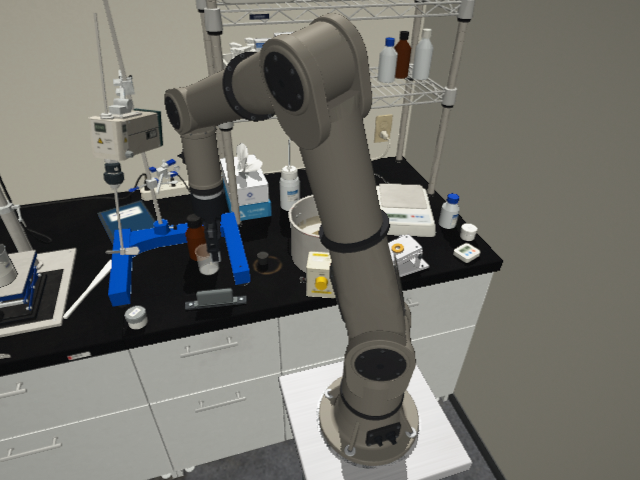

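View pics/d13.png

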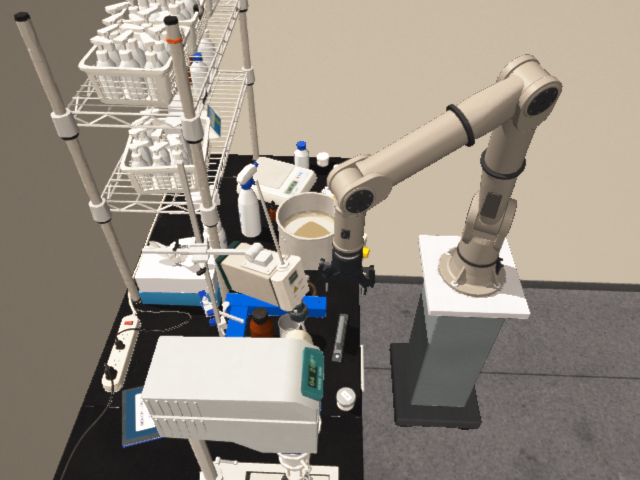

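View pics/s13c.png

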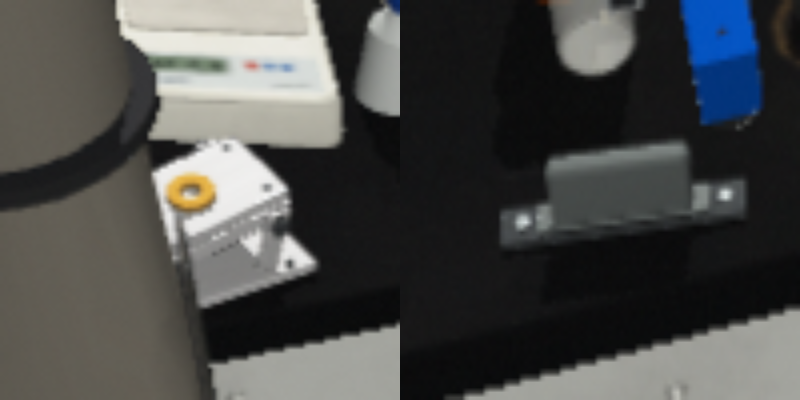

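Run:
```python
from h import *
f=cam("wrist"); s=bot.get_state(); print(np.abs(s["joint_vel"]).max())
p,q=[onz(f,x,.006,True) for x in [(318,109.5),(318,262.5)]]
d=p-q; print((p+q)/2,np.degrees(np.arctan2(d[1],d[0])))
A=cv2.imread("pics/scene0.png").astype(int);B=cv2.imread("pics/s13.png").astype(int)
D=np.abs(A-B).sum(2)[225:290,405:432]; print((D>60).sum(), D.size)
D=np.abs(A-B).sum(2)[280:315,180:250]; print((D>60).sum(), D.size)
```

```text
0.007860391591499812
[0.41802007 0.26702138 0.006     ] 82.57003193598214
0 1755
72 2450
```

The raised half of the plate shows no pixel change from the start picture. The file is within 2 mm of where it lay, the bush sits low on the plate, and the gripper is clear.

```bash
python3 -c "
from bench import bot
print(bot.sign_off(), bot.get_state()['time_s'])"
```

```text
the job is handed in; nothing more can be done
the job is handed in; nothing more can be done
```

The job is done and handed in at about 31 s; no verdict was reported.

- **Bush:** I pressed it along its axis with the shut, empty gripper. It touched at z ≈ 68 mm and stopped dead at 62.5 mm. The force then climbed to about 28 N with no further movement. In the wrist picture its shadow had shrunk, as it should with the shoulder on the plate.
- **Filing:** I felt the edge at about 70 mm. I then made three forward strokes of about 85–90 mm, with the contact running from about +49 mm to about -40 mm along the file. The tool stayed level within about 0.3°, apart from about 0.7° nose-down just after the first stroke began. The file was lifted 25 mm or more for every return.
- **Bearing force:** Net of the file's weight, the samples showed:

| Stroke | Force |
|---|---|
| 1 | 6.5–11 N, lighter than asked |
| 2 | 8–12.5 N |
| 3 | 10.5–13 N |

- **File:** It is laid flat again at (0.418, 0.267), pointing 82.6°. Before, it lay at (0.419–0.420, 0.268), pointing 82.4°. The difference is within the calibration.
- **Last checks:** The visible raised half of the plate shows no pixel change from the start picture; the stop end was hidden behind the arm. Nothing else looked moved in the final pictures, though I did not measure the bystanders.
- **Disagreements:** The side-camera network reported the file in a wrong place, over on the plate, in the final picture. The wrist and scene views agree with each other, so I ignored it. Two early wrist measurements were taken while the arm was still settling, which put the file about 8 mm off and the table about 2 mm off. I measured both again before using them for the grasp and the strokes; the bush was pressed on the earlier table fix, with the fingers checked on it in the wrist picture first.

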